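Empty the treat shaker into the pet bowl

TASK

The last big dog treats will not pass the holes of the shaker: twist off its perforated cap (anticlockwise) and lay the cap in the shallow tray, then tip all four treats into the pet bowl without spilling any. Finally stand the empty jar upright in the tray too, setting it down gently. Leave the bowl standing where it is and do not disturb the other things on the counter.

Things in the scene. Friction and masses are not known exactly. Their poses are not given: they have to be found in the camera images.
- jar: shaker jar, 0.25 kg: white square foot 62 x 62 x 24 mm, on it a clear straight tube 48 mm wide (bore 43), 130 mm high overall. Origin: centre of its underside; z to the mouth. Two lugs stand out 4 mm on its +x and -x sides, 3 to 8 mm below the mouth (stops to 14 mm below). Starts upright in the holder, cap on; lifts straight out; the holder keeps it from turning
- jar_mouth (a point): centre of the jar's mouth, 130 mm above the jar's origin
- cap: perforated aluminium cap, 63 mm wide, 28 high, 60 g, side knurled. Origin: centre of its lower edge; z up; starts 106 mm above the jar origin. Two inner lugs sit under the jar lugs. Yaw relative to the jar starts at 0 to 0.4 rad, locked; turned anticlockwise from above it lifts straight off at 0.95 to 1.9 rad; stops at about -0.15 and 1.95. Turns easily, without rising
- holder: fixed grey plastic block 110 x 110 x 27 mm with a square well (66 mm wide, 22 mm deep, floor 5 mm above the counter) in which the jar's foot stands. Origin: centre of its underside; sides along its x and y
- bowl: loose round steel pet bowl, 0.6 kg, 190 mm wide at the foot, narrowing to a 162 mm wide mouth, 55 mm high, floor 4 mm thick. Origin: centre of its underside
- tray: fixed shallow aluminium tray, 220 mm along its x, 150 mm along its y, rim 12 mm high and 4 mm thick, floor 4 mm above the counter. Origin: centre of its underside
- treat0_center (a point): centre of one of four brown ball-shaped treats, 24 mm in diameter, 12 g, loose inside the jar's tube; it rolls out when the jar is tipped well past level
- treat1_center (a point): centre of one of four brown ball-shaped treats, 24 mm in diameter, 12 g, loose inside the jar's tube; it rolls out when the jar is tipped well past level
- treat2_center (a point): centre of one of four brown ball-shaped treats, 24 mm in diameter, 12 g, loose inside the jar's tube; it rolls out when the jar is tipped well past level
- treat3_center (a point): centre of one of four brown ball-shaped treats, 24 mm in diameter, 12 g, loose inside the jar's tube; it rolls out when the jar is tipped well past level
- comb: bystander: steel comb lying flat, 150 x 30 x 6 mm; origin at the centre of its underside
- shears: bystander: closed grooming shears lying flat, 152 x 56 x 8 mm; origin near the pivot, on the underside; blades along +x
- brush: bystander: pin brush lying flat, pins up, 185 mm long, 65 mm wide, 32 mm high; origin between handle and head, on the underside, head along +x
- can: bystander: plain grey spray can, 52 mm in diameter, 150 mm high; origin at the centre of its underside
- lotion: bystander: white pump bottle, 60 mm in diameter, 160 mm high; origin at the centre of its underside
- clipper: bystander: black hair clipper lying down, 157 x 42 x 38 mm; origin on its underside near the middle
- dropper: bystander: small white bottle, 40 mm in diameter, 95 mm high; origin at the centre of its underside
Mind the look-alikes: they are no part of the job. Leave any red look-alike of the jar alone.

How it is judged:
By the outcome, as a careful person would: the job done as asked, in the order asked, and still so for the second after the job is handed in, with the robot touching nothing.
It also fails if it takes over 67 s, if anything falls off the work surface, if the arm or the gripper's body presses on something with over 40 N, if the wrist force passes 120 N, or if a joint passes its speed limit or range.

ROBOT

A 7-joint arm with a two-finger parallel gripper is mounted at the origin on the work surface. World frame = base frame: x ahead of the robot, y to its left, z up, the work surface at z = 0. Lengths are in mm, angles in rad, forces in N, time in s.
With the tool pointing down it reaches from about 425 to 950 mm from the base axis. Payload 4.7 kg.
Tool frame: the origin (TCP) lies between the finger pads; the fingertips stand 17 mm ahead of it and the grasp point (between the pads) lies 2 mm behind it (manip.nose_length is the distance from the TCP to the fingertips, in mm); z points along the fingers, y is the direction in which the jaws open and shut (so a half turn about z gives the same grasp; the last joint's range is limited). The gripper opens to 87 mm and grips with 3 to 60 N. Pads are 19 mm wide; open, the fingers measure 117 mm over their backs; the gripper's body (75 mm by 190 mm) begins 51 mm behind the grasp point.
Start: joints at [-1.364, 0.469, -0.049, 1.532, 0.024, 1.141, -0.082], TCP at [157.651, 656.349, 239.573] pointing down, gripper open.
Joint ranges: [-2.59, 2.59], [-0.33, 1.99], [-1.39, 1.29], [0.1, 2.45], [-1.04, 4.18], [0.21, 1.99], [-2.66, 2.66]. Speed limits (rad/s): [2.57, 2.57, 3.14, 3.14, 3.14, 3.14, 3.14].

INTERFACE

Orientations are given as a unit quaternion [x, y, z, w].
In Python, from cell import manip gives the robot as it stands. The module is installed in compiled form; this text tells all that it offers.
- The arm moves only by the tool play_rows, never from a script. Its argument "steps" is text: rows parted by semicolons, each of 7 numbers parted by spaces: the closure, from 0 (fully open) to 1 (shut), then the shift along the tool's x, y, z in cm, then the turn, a rotation vector about the tool's x, y, z in degrees. In form: fingers tx ty tz ax ay az; .... A call has 1 to 12 rows; each row shifts and turns the commanded pose from where the row before left it, along the tool's axes as they then stand; what a row does not reach is not made up. A row lasts 1/8 s, in which the tool goes at most 62.5 mm and 10.7 degrees, less where a joint would pass 70% of its speed; a pose out of reach is approached as far as the arm can. A call is refused whole if a number of a shift passes 6.25 or a number of a turn 10.7, either way. A call with a gripper value outside its range is refused whole. The fingers move at their own pace and stop on an object; "force" is the grip in N (left out, the last holds). Time passes only in rows, so rows that do not move let the fingers close. It gives the time, the measured TCP pose, the force and the opening at its end, in the units of the state.
- manip.get_state(): the state, without advancing time (a new reading comes with each control period).
- manip.read_camera(name): name is "scene" or "top" or "wrist"; returns (picture, depth): 480x640x3 uint8, red, green, blue; 480x640 float32, mm along the optical axis (not along the pixel's ray), 0 where there is no reading.
- manip.camera_params(name): a dict with "vertical_fov" (degrees; the focal length in pixels is half the picture's height over the tangent of half this angle, whatever the lens; pixels are square), "cx", "cy" (the principal point, pixels), "origin" and "orientation" of the camera in the world. Camera axes: x right, y down, z forward; pixel columns grow to the right and rows downward; lengths in mm; the calibration is good to about 2 mm. A picture is of the moment at which its call begins: read the wrist's pose just before it. camera_params takes no time and is no camera call; for the wrist camera it gives the pose at the moment of the call.
- manip.finish_job(): hands the job in, once; it reports no verdict.
The state is a dict: "t": time; "joint_pos": joint angles; "joint_velocities": joint speeds; "joint_efforts": joint torques, N m; "tcp_pos": TCP position; "orientation": TCP orientation; "force": force on the tool from outside, world axes, zero at the start; "torque": the same for the moment, N m; "grip_width": finger opening in mm.
Only numpy, scipy, OpenCV 4.12 (cv2) and the standard library are available. Lean on these libraries where they do the work, as an engineer would, in place of code of your own. Each camera call takes 0.05 s, during which the arm holds its last target.

## Working session

There is one attempt and no reset: what is moved stays moved. The work goes in short steps, Python scripts to look and compute and a tool call to move; the robot and the scene stay as the last step left them, time stands still between calls to the robot, and variables do not carry over. Pictures are saved under pics/ and viewed, and the job is handed in when it is done.

Besides the shell and the picture viewer there is one more tool, called after "Emit:" as a command line: name --argument value ..., lists and objects as JSON in quotes. play_rows: Moves the arm, as the interface text tells. Its arguments: {"type":"object","properties":{"steps":{"type":"string"},"force":{"type":"number"}},"required":["steps"]}

```bash
ls; mkdir -p pics
python3 - <<'E'
from cell import manip
import cv2,numpy as np
print(manip.get_state())
for n in ["scene","top","wrist"]:
    print(n,manip.camera_params(n))
    p,d=manip.read_camera(n)
    cv2.imwrite(f"pics/{n}0.png",p[:,:,::-1]); np.save(f"pics/{n}0.npy",d)
print(manip.nose_length)
E
```

```text
pics
{'t': 0.0, 'joint_pos': array([-1.36392391,  0.46944968, -0.04858625,  1.53370163,  0.02410318,
        1.14104235, -0.08229753]), 'joint_velocities': array([-1.66055341e-03, -1.60926258e-03, -5.35823057e-04, -2.12250006e-04,
       -4.05239170e-04, -8.11438638e-05, -5.01150324e-04]), 'joint_efforts': array([-2.07491462e-05, -5.07968903e+01, -8.07754649e-02, -2.36153466e+01,
       -6.13277522e-02,  3.80493701e-02,  1.88530516e-04]), 'tcp_pos': array([157.53550792, 655.75712065, 238.49059179]), 'orientation': array([ 1.17599471e-01,  9.93060597e-01, -1.00465656e-03, -7.70441198e-05]), 'force': array([ 0.69295734, -0.3719425 ,  0.34752242]), 'torque': array([-0.01362953, -0.03181597,  0.0474064 ]), 'grip_width': 86.78989002097576}
scene {'vertical_fov': 42.19159681082118, 'cx': 317.13053369923136, 'cy': 243.29360597816904, 'origin': array([1340.44925655, -940.33413814,  926.99228125]), 'orientation': array([ 0.83517871,  0.31178764, -0.15576107, -0.42544503])}
top {'vertical_fov': 56.838789538838, 'cx': 318.7144163527791, 'cy': 236.26913412968386, 'origin': array([ 514.47939332,  -96.18843351, 1116.18460255]), 'orientation': array([-0.69951896,  0.7132295 , -0.02979387,  0.03300358])}
wrist {'vertical_fov': 66.02810626534436, 'cx': 320.6100195385586, 'cy': 239.16633548613848, 'origin': array([ 87.16026743, 673.00920463, 382.7524691 ]), 'orientation': array([0.77815699, 0.61357837, 0.08202183, 0.10614005])}
17.0
```

View pics/scene0.png

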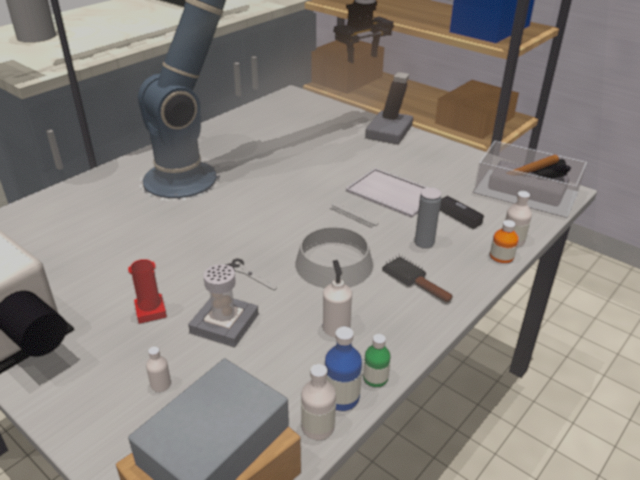

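View pics/top0.png

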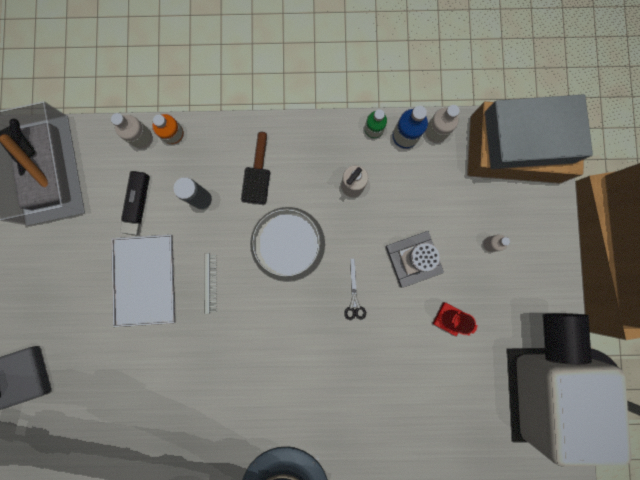

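View pics/wrist0.png

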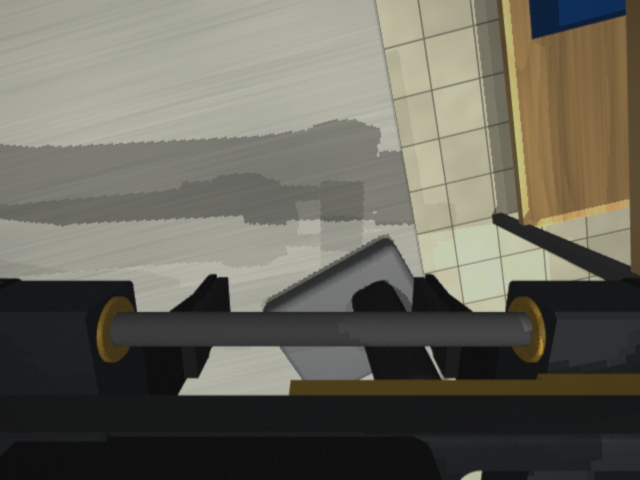

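```bash
cat > h.py <<'E'
import numpy as np, cv2
from scipy.spatial.transform import Rotation as R
def P(cam,u,v,d,cp):
    f=240/np.tan(np.radians(cp['vertical_fov'])/2)
    c=np.array([(u-cp['cx'])/f,(v-cp['cy'])/f,1.0])*d
    return R.from_quat(cp['orientation']).apply(c)+cp['origin']
def cloud(d,cp):
    f=240/np.tan(np.radians(cp['vertical_fov'])/2)
    v,u=np.mgrid[0:480,0:640]
    c=np.stack([(u-cp['cx'])/f*d,(v-cp['cy'])/f*d,d],-1)
    return R.from_quat(cp['orientation']).apply(c.reshape(-1,3)).reshape(480,640,3)+cp['origin']
def proj(p,cp):
    f=240/np.tan(np.radians(cp['vertical_fov'])/2)
    c=R.from_quat(cp['orientation']).inv().apply(np.atleast_2d(p)-cp['origin'])
    return np.stack([c[:,0]/c[:,2]*f+cp['cx'],c[:,1]/c[:,2]*f+cp['cy']],-1)
E
python3 - <<'E'
from h import *
from cell import manip
cp=manip.camera_params("top"); d=np.load("pics/top0.npy")
C=cloud(d,cp)
for u,v in [(340,400),(420,380),(200,400),(120,350),(425,257),(287,243),(145,280),(187,190),(355,182),(500,243)]:
    print(u,v,C[v,u].round(1))
im=cv2.imread("pics/top0.png")
def crop(n,x0,y0,x1,y1,s): cv2.imwrite(n,cv2.resize(im[y0:y1,x0:x1],None,fx=s,fy=s,interpolation=cv2.INTER_CUBIC))
crop("pics/c_jar.png",375,220,455,300,7)
crop("pics/c_tray.png",100,225,230,335,5)
crop("pics/c_bowl.png",240,200,335,290,6)
E
```

```text
340 400 [ 210.2 -136.5   -2.8]
420 380 [ 255.  -333.9   -0.9]
200 400 [217.2 206.2   0.7]
120 350 [341.3 404.3   2.3]
425 257 [ 551.1 -324.9  141.5]
287 243 [598.  -12.2   6.5]
145 280 [512.4 342.4   9.1]
187 190 [708.9 196.4 150.6]
355 182 [ 726.3 -177.8  117.7]
500 243 [ 582.4 -513.9   84.5]
```

View pics/c_jar.png

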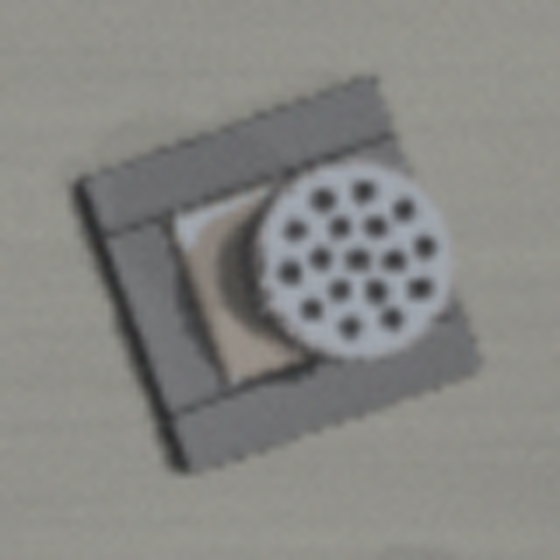

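View pics/c_tray.png

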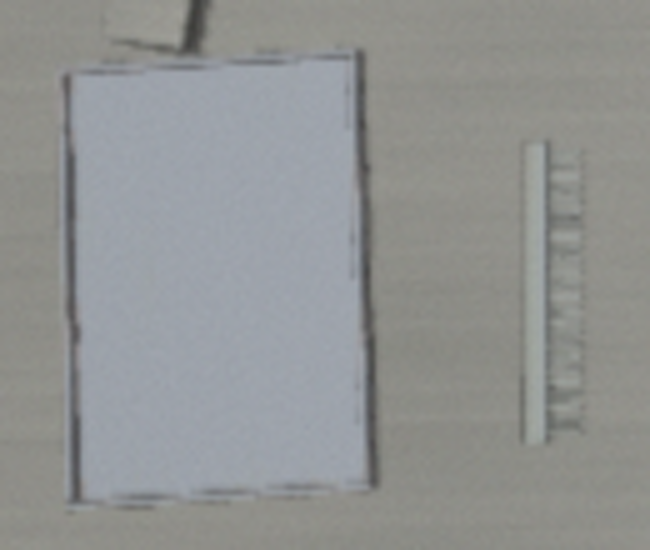

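View pics/c_bowl.png

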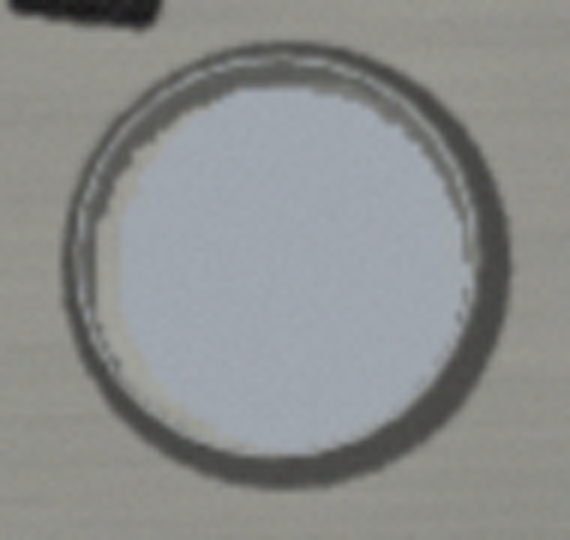

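```bash
cat >> h.py <<'E'
def ray(u,v,z,cp):
    a=P(None,u,v,1.0,cp)-cp['origin']
    return cp['origin']+a*(z-cp['origin'][2])/a[2]
E
python3 - <<'E'
from h import *
from cell import manip
cp=manip.camera_params("top"); d=np.load("pics/top0.npy")
C=cloud(d,cp)
c=ray(425.7,256.9,139,cp);print("cap",c, )
H=np.array([ray(375+u/7,220+v/7,27,cp) for u,v in [(82,180),(375,75),(480,370),(185,470)]]);print("holder",H.round(1),H.mean(0))
e=np.roll(H,-1,0)-H; print(np.linalg.norm(e,axis=1),np.arctan2(e[:,1],e[:,0]))
T=np.array([ray(100+u/5,225+v/5,12,cp) for u,v in [(62,73),(360,50),(378,488),(70,505)]]);print("tray",T.round(1),T.mean(0))
e=np.roll(T,-1,0)-T; print(np.linalg.norm(e,axis=1),np.arctan2(e[:,1],e[:,0]))
print("bowl",ray(287.8,244.3,0,cp), ray(240+63/6,244.3,0,cp),ray(240+510/6,244.3,0,cp))
# height map points of cap: depth
m=(C[...,2]>134)&(C[...,2]<150)&(abs(C[...,0]-551)<60)&(abs(C[...,1]+325)<60)
print(C[m].mean(0),C[m].max(0)-C[m].min(0))
sc=manip.camera_params("scene")
D=cloud(np.load("pics/scene0.npy"),sc)
for u,v in [(219,271),(333,265),(392,193),(100,220)]: print(D[v,u])
m=(D[...,2]>130)&(D[...,2]<150)&(abs(D[...,0]-551)<60)&(abs(D[...,1]+325)<60)
print(D[m].mean(0),D[m].max(0)-D[m].min(0))
E
```

```text
cap [ 551.37472217 -327.04256177  139.        ]
holder [[ 584.9 -258.9   27. ]
 [ 620.  -363.2   27. ]
 [ 515.8 -395.5   27. ]
 [ 483.1 -291.4   27. ]] [ 550.94165411 -327.25944797   27.        ]
[110.01109742 109.0802299  109.13165583 106.93997942] [-1.24682032 -2.84051     1.87531213  0.30904288]
tray [[614.7 424.6  12. ]
 [623.3 275.2  12. ]
 [406.5 264.1  12. ]
 [401.1 415.9  12. ]] [511.38788477 344.96947462  12.        ]
[149.62017742 217.04989176 151.87460194 213.74603867] [-1.51307113 -3.09049607  1.60659138  0.04061698]
bowl [595.13635906 -13.68099505   0.        ] [596.97816383  80.50995048   0.        ] [ 593.30116069 -107.53408555    0.        ]
[ 551.49827099 -325.5163955   139.66790272] [61.83846658 62.39068793 10.18995151]
[ 554.37650314 -325.72002591  142.60471512]
[ 724.02466252 -171.13358112  154.26507179]
[516.94814422 346.8548568    1.29800005]
[   8.34500927 -274.31967197   -2.24027807]
[ 560.94361152 -331.63012509  138.18056974] [63.06286377 63.05308787 13.82104193]
```

Run:
```python
from h import *
import itertools
q=np.array([-1.36392391,0.46944968,-0.04858625,1.53370163,0.02410318,1.14104235,-0.08229753])
o=R.from_quat([1.17599471e-01,9.93060597e-01,-1.00465656e-03,-7.70441198e-05]).as_matrix()
for s in itertools.product([1,-1],repeat=4):
    M=R.identity()
    for ax,a in zip("zyzyzyz",[s[0]*q[0],q[1],s[1]*q[2],q[3],s[2]*q[4],q[5],s[3]*q[6]]): M=M*R.from_euler(ax,a)
    m=M.as_matrix()
    x=np.linalg.norm(m[:,2]-o[:,2]); yaw=np.arctan2(m[1,0],m[0,0])
    print(s,x.round(4),yaw.round(4))
print(o)
```

```text
(1, 1, 1, 1) 0.004 1.8065
(1, 1, 1, -1) 0.004 1.6419
(1, 1, -1, 1) 0.0434 1.8265
(1, 1, -1, -1) 0.0434 1.6621
(1, -1, 1, 1) 0.0449 1.8932
(1, -1, 1, -1) 0.0449 1.7288
(1, -1, -1, 1) 0.0039 1.9134
(1, -1, -1, -1) 0.0039 1.7488
(-1, 1, 1, 1) 0.0001 -1.7488
(-1, 1, 1, -1) 0.0001 -1.9134
(-1, 1, -1, 1) 0.0438 -1.7288
(-1, 1, -1, -1) 0.0438 -1.8932
(-1, -1, 1, 1) 0.0438 -1.6621
(-1, -1, 1, -1) 0.0438 -1.8265
(-1, -1, -1, 1) 0.0 -1.6419
(-1, -1, -1, -1) 0.0 -1.8065
[[-9.72340717e-01  2.33566647e-01 -3.89313119e-04]
 [ 2.33566957e-01  9.72338710e-01 -1.97724899e-03]
 [-8.32752008e-05 -2.01349038e-03 -9.99997969e-01]]
```

```bash
cat >> h.py <<'E'
def down(yaw): # jaw (tool y) azimuth = yaw, tool z down
    y=np.array([np.cos(yaw),np.sin(yaw),0]); z=np.array([0,0,-1.]); x=np.cross(y,z)
    return R.from_matrix(np.stack([x,y,z],1))
def plan(p,Rm,wps):
    """wps: (pos,R,closure,n)"""
    rows=[]
    p=np.array(p,float)
    for q,Rt,c,n in wps:
        q=np.array(q,float)
        rv=(Rm.inv()*Rt).as_rotvec()
        p0,R0=p,Rm
        for k in range(1,n+1):
            pt=p0+(q-p0)*k/n; Rk=R0*R.from_rotvec(rv*k/n)
            t=Rm.inv().apply(pt-p)/10; a=np.degrees((Rm.inv()*Rk).as_rotvec())
            t=t.round(2);a=a.round(1)
            rows.append((c,*t,*a))
            p=p+Rm.apply(t)*10; Rm=Rm*R.from_rotvec(np.radians(a))
    for i in range(0,len(rows),12):
        print("; ".join(" ".join(f"{x:g}" for x in r) for r in rows[i:i+12])); print()
    return p,Rm
def cur():
    from cell import manip
    s=manip.get_state()
    with open("log.txt","a") as f: f.write(repr((s['t'],list(s['joint_pos']),list(s['tcp_pos']),list(s['orientation'])))+"\n")
    print("t",round(s['t'],2),"q",s['joint_pos'].round(3),"p",s['tcp_pos'].round(1),"F",s['force'].round(1),"w",round(s['grip_width'],1), "z",R.from_quat(s['orientation']).as_matrix()[:,2].round(3),"y",R.from_quat(s['orientation']).as_matrix()[:,1].round(3))
    return s['tcp_pos'],R.from_quat(s['orientation']),s
E
python3 - <<'E'
from h import *
p,r,s=cur()
plan(p,r,[((420,420,260),down(0.8),0,8),((560,60,260),down(0.0),0,8),((551,-327,250),down(-.85),0,8)])
E
```

```text
t 0.15 q [-1.364  0.469 -0.049  1.533  0.024  1.141 -0.082] p [157.6 655.9 238.7] F [-1.9  0.1 -0.1] w 87.0 z [-0.    -0.001 -1.   ] y [ 0.234  0.972 -0.001]
0 -3.88 -2.1 -0.26 -0 0 3.8; 0 -4.01 -1.84 -0.26 -0 0 3.9; 0 -4.12 -1.57 -0.27 -0 0 3.8; 0 -4.22 -1.28 -0.26 -0 0 3.8; 0 -4.3 -1 -0.26 -0 0 3.9; 0 -4.35 -0.71 -0.26 -0.1 0 3.8; 0 -4.39 -0.42 -0.27 0 0 3.8; 0 -4.41 -0.13 -0.26 0 0 3.9; 0 -4.39 -2.01 0 0 0 5.7; 0 -4.57 -1.55 0 0 0 5.7; 0 -4.7 -1.1 0 0 0 5.8; 0 -4.79 -0.62 0 0 0 5.7

0 -4.83 -0.14 0.01 0 0 5.7; 0 -4.82 0.35 -0 0 0 5.7; 0 -4.76 0.82 -0 0 0 5.8; 0 -4.65 1.29 -0 0 0 5.7; 0 -4.84 -0.11 0.12 0 -0 6.1; 0 -4.82 0.4 0.13 0 -0 6.1; 0 -4.75 0.91 0.12 0 -0 6.1; 0 -4.63 1.42 0.13 0 -0 6; 0 -4.45 1.88 0.12 0 -0 6.1; 0 -4.23 2.36 0.13 0 -0 6.1; 0 -3.96 2.78 0.12 0 -0 6.1; 0 -3.63 3.2 0.13 0 -0 6.1
```

Emit:
play_rows --steps "0 -3.9 -2.1 -0.26 0 0 3.8; 0 -4 -1.85 -0.26 0 0 3.9; 0 -4.1 -1.55 -0.26 0 0 3.8; 0 -4.2 -1.3 -0.26 0 0 3.8; 0 -4.3 -1 -0.26 0 0 3.9; 0 -4.35 -0.7 -0.26 0 0 3.8; 0 -4.4 -0.4 -0.26 0 0 3.8; 0 -4.4 -0.1 -0.26 0 0 3.9; 0 -4.4 -2 0 0 0 5.7; 0 -4.55 -1.55 0 0 0 5.7; 0 -4.7 -1.1 0 0 0 5.8; 0 -4.8 -0.6 0 0 0 5.7" --force 25

```text
t: 1.65
tcp_pos: [490.5, 239.6, 260.2]
orientation: [0.554, 0.833, -0.0, -0.0]
force: [1.3, -0.5, -0.1]
grip_width: 86.9
```

Emit:
play_rows --steps "0 -4.8 -0.15 0 0 0 5.7; 0 -4.8 0.35 0 0 0 5.7; 0 -4.75 0.8 0 0 0 5.8; 0 -4.65 1.3 0 0 0 5.7; 0 -4.85 -0.1 0.12 0 0 6.1; 0 -4.8 0.4 0.12 0 0 6.1; 0 -4.75 0.9 0.12 0 0 6.1; 0 -4.65 1.4 0.12 0 0 6; 0 -4.45 1.9 0.12 0 0 6.1; 0 -4.25 2.35 0.12 0 0 6.1; 0 -3.95 2.8 0.12 0 0 6.1; 0 -3.65 3.2 0.12 0 0 6.1"

```text
t: 3.15
tcp_pos: [550.8, -326.9, 250.4]
orientation: [0.936, 0.351, 0.0, -0.0]
force: [0.2, -0.4, -0.1]
grip_width: 86.8
```

Run:
```python
from h import *
from cell import manip
p,r,s=cur()
cp=manip.camera_params("wrist");pp,d=manip.read_camera("wrist")
cv2.imwrite("pics/w1.png",pp[:,:,::-1])
print(proj(np.array([[551,-327,139],[551,-327,27]]),cp))
C=cloud(d,cp); m=(C[...,2]>135)&(C[...,2]<145)&(abs(C[...,0]-551)<50)&(abs(C[...,1]+327)<50); print(m.sum(), C[m].min(0),C[m].max(0))
```

```text
t 3.15 q [-0.05   0.478  0.747  1.641 -0.348  1.161 -0.071] p [ 550.8 -326.9  250.4] F [ 0.2 -0.4 -0.1] w 86.8 z [-0.     0.001 -1.   ] y [ 0.658 -0.753 -0.001]
[[320.58665358 241.82531646]
 [320.52176024 211.72059585]]
5616 [ 522.03779842 -359.68857977  135.01323319] [ 584.56846925 -297.37456429  141.00700151]
```

View pics/w1.png

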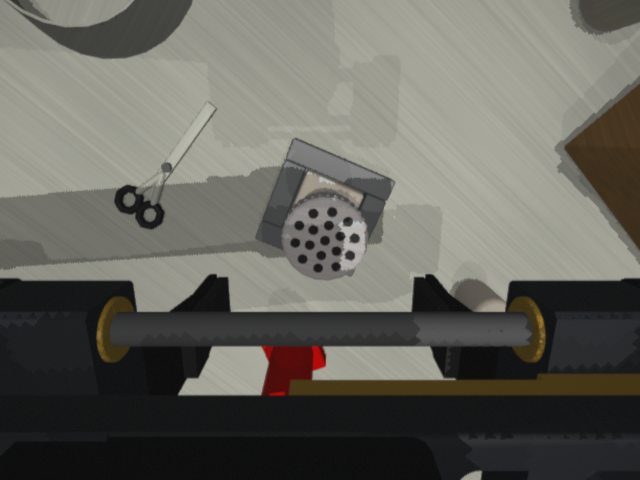

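Run:
```python
from h import *
p,r,s=cur()
plan(p,r,[((553,-328.5,200),r,0.1,2),((553,-328.5,130),r,0.1,2)])
```

```text
t 3.2 q [-0.044  0.481  0.754  1.639 -0.346  1.158 -0.072] p [ 548.1 -335.   250.7] F [-1.1 -5.7  1.4] w 87.2 z [-0.001 -0.007 -1.   ] y [ 0.649 -0.76   0.005]
0.1 0.41 -0.1 2.53 0 0 0; 0.1 0.41 -0.1 2.54 0 0 0; 0.1 0.02 -0.02 3.5 0 0 0; 0.1 0.02 -0.02 3.5 0 0 0
```

Emit:
play_rows --steps "0.1 0.05 0.25 0 0 0 0; 0.1 0 0 4 0 0 0; 0.1 0 0 4 0 0 0; 0.1 0 0 2.5 0 0 0; 0.1 0 0 1.5 0 0 0; 0.1 0 0 0 0 0 0; 0.1 0 0 0 0 0 0"

```text
t: 4.08
tcp_pos: [553.7, -327.5, 131.9]
orientation: [0.936, 0.353, 0.001, 0.001]
force: [1.0, 0.2, 0.3]
grip_width: 78.3
```

Run:
```python
from h import *
p,r,s=cur()
```

```text
t 4.08 q [ 0.004  0.6    0.673  1.749 -0.448  0.95   0.009] p [ 553.7 -327.5  131.9] F [1.  0.2 0.3] w 78.3 z [ 0.002 -0.001 -1.   ] y [ 0.66  -0.751  0.002]
```

Close on the cap.

Emit:
play_rows --steps "1 0 0 0.1 0 0 0; 1 0 0 0 0 0 0; 1 0 0 0 0 0 0; 1 0 0 0 0 0 0" --force 25

```text
t: 4.58
tcp_pos: [553.2, -327.6, 130.3]
orientation: [0.936, 0.353, 0.0, 0.0]
force: [-0.4, 0.7, 3.7]
grip_width: 64.1
```

Run:
```python
from h import *
p,r,s=cur()
from cell import manip
pp,d=manip.read_camera("wrist")
cv2.imwrite("pics/w2.png",pp[:,:,::-1])
```

```text
t 4.58 q [ 0.005  0.601  0.672  1.75  -0.449  0.948  0.009] p [ 553.2 -327.6  130.3] F [-0.4  0.7  3.7] w 64.1 z [ 0.001 -0.    -1.   ] y [ 0.66  -0.751  0.001]
```

View pics/w2.png

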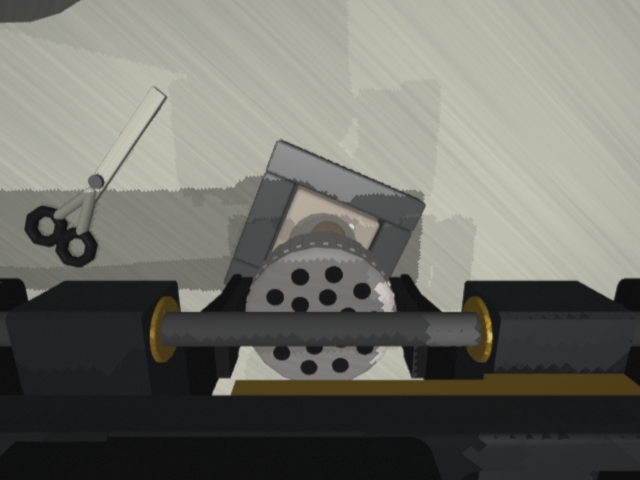

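Emit:
play_rows --steps "1 0 0 0 0 0 -7; 1 0 0 0 0 0 -10; 1 0 0 0 0 0 -10; 1 0 0 0 0 0 -10; 1 0 0 0 0 0 -10; 1 0 0 0 0 0 -10; 1 0 0 0 0 0 -10; 1 0 0 0 0 0 -7; 1 0 0 0 0 0 0; 1 0 0 0 0 0 0"

```text
t: 5.88
tcp_pos: [553.2, -327.9, 130.3]
orientation: [0.536, 0.844, -0.0, 0.001]
force: [-0.1, -0.5, 4.7]
grip_width: 64.2
```

Run:
```python
from h import *
p,r,s=cur(); print(s['torque'])
from cell import manip
pp,d=manip.read_camera("wrist")
cv2.imwrite("pics/w3.png",pp[:,:,::-1])
```

```text
t 5.88 q [ 0.228  0.537  0.339  1.737 -0.218  0.904  1.098] p [ 553.2 -327.9  130.3] F [-0.1 -0.5  4.7] w 64.2 z [ 0.001 -0.001 -1.   ] y [0.905 0.425 0.001]
[-0.10065189  0.00685533  0.03813069]
```

View pics/w3.png

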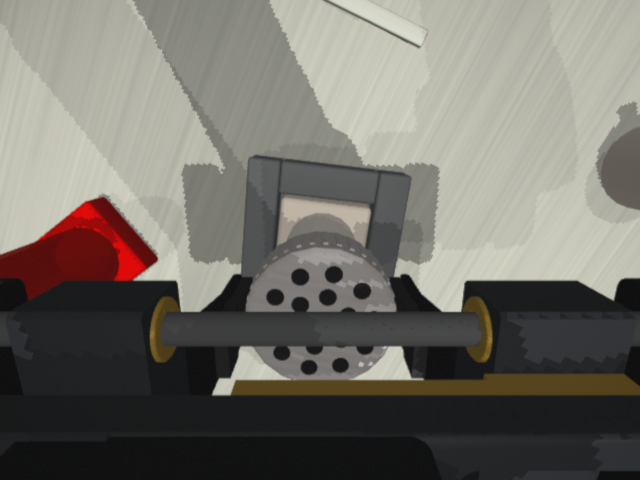

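Emit:
play_rows --steps "1 0 0 -1 0 0 0; 1 0 0 -1.5 0 0 0; 1 0 0 -2 0 0 0; 1 0 0 -2.5 0 0 0; 1 0 0 -4 0 0 0; 1 0 0 0 0 0 0"

```text
t: 6.68
tcp_pos: [554.3, -328.5, 243.9]
orientation: [0.535, 0.845, 0.0, 0.003]
force: [-0.3, 0.1, -1.3]
grip_width: 64.3
```

Run:
```python
from h import *
p,r,s=cur(); print(s['torque'])
from cell import manip
for n in ["wrist","top"]:
    cp=manip.camera_params(n)
    pp,d=manip.read_camera(n)
    cv2.imwrite(f"pics/{n}4.png",pp[:,:,::-1]); np.save(f"pics/{n}4.npy",d)
# tray plan
np.savez("pics/w4cp.npz",**{k:v for k,v in cp.items()})
plan((553,-328,240),r,[((600,0,250),down(.6),1,8),((553,344,200),down(1.57),1,8)])
```

```text
t 6.67 q [ 0.2    0.424  0.375  1.63  -0.169  1.113  1.059] p [ 554.3 -328.5  243.9] F [-0.3  0.1 -1.3] w 64.3 z [ 0.006 -0.003 -1.   ] y [0.904 0.427 0.004]
[-0.12212806 -0.00672538  0.02114742]
1 3.46 2.28 -0.13 0 0 -1.1; 1 3.41 2.35 -0.14 0.1 0.1 -1.2; 1 3.36 2.42 -0.13 -0 0 -1.1; 1 3.32 2.48 -0.13 0 0.1 -1.2; 1 3.26 2.55 -0.13 0 0 -1.1; 1 3.21 2.61 -0.12 0.1 0 -1.1; 1 3.16 2.68 -0.13 -0 0.1 -1.2; 1 3.11 2.74 -0.13 0 0 -1.1; 1 3.88 1.94 0.62 0 0 -6.9; 1 3.62 2.4 0.63 0 0 -7; 1 3.3 2.81 0.62 0 0 -6.9; 1 2.94 3.2 0.63 0 0 -7

1 2.53 3.53 0.62 -0 0 -6.9; 1 2.09 3.8 0.62 -0 0 -7; 1 1.6 4.03 0.63 -0 0 -6.9; 1 1.11 4.2 0.62 -0 0 -7
```

View pics/wrist4.png

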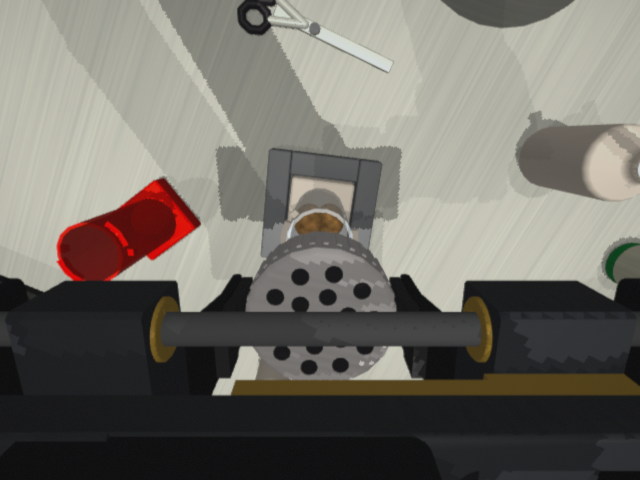

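Emit:
play_rows --steps "1 3.45 2.3 -0.13 0 0 -1.1; 1 3.4 2.35 -0.13 0 0 -1.2; 1 3.35 2.4 -0.13 0 0 -1.1; 1 3.3 2.5 -0.13 0 0 -1.2; 1 3.25 2.55 -0.13 0 0 -1.1; 1 3.2 2.6 -0.13 0 0 -1.1; 1 3.15 2.7 -0.13 0 0 -1.2; 1 3.1 2.75 -0.13 0 0 -1.1; 1 3.9 1.95 0.4 0 0 -6.9; 1 3.6 2.4 0.4 0 0 -7; 1 3.3 2.8 0.4 0 0 -6.9; 1 2.95 3.2 0.4 0 0 -7"

```text
t: 8.28
tcp_pos: [575.5, 173.2, 232.4]
orientation: [0.238, 0.971, -0.001, -0.001]
force: [-0.4, 0.2, -0.0]
grip_width: 64.3
```

Emit:
play_rows --steps "1 2.55 3.55 0.6 0 0 -6.9; 1 2.1 3.8 0.6 0 0 -7; 1 1.6 4.05 0.6 0 0 -6.9; 1 1.1 4.2 0.6 0 0 -7; 1 0 0 0 0 0 0; 1 0 0 0 0 0 0"

```text
t: 9.02
tcp_pos: [552.9, 343.4, 208.7]
orientation: [0.001, 1.0, -0.001, -0.001]
force: [-0.2, -0.1, -1.0]
grip_width: 63.9
```

Run:
```python
from h import *
p,r,s=cur()
from cell import manip
cp=manip.camera_params("wrist")
pp,d=manip.read_camera("wrist")
cv2.imwrite(f"pics/w5.png",pp[:,:,::-1])
cy,sy=np.cos(.045),np.sin(.045)
K=np.array([[511.4+cy*a-sy*b,345+sy*a+cy*b,12] for a,b in [(110,75),(110,-75),(-110,-75),(-110,75)]])
print(proj(K,cp).round(0))
C=cloud(d,cp); np.save("pics/w5C.npy",C)
```

```text
t 9.03 q [-0.577  0.457 -0.062  1.625  0.032  1.063  0.922] p [552.9 343.4 208.7] F [-0.2 -0.1 -1. ] w 63.9 z [-0.002 -0.002 -1.   ] y [ 0.001  1.    -0.002]
[[404. 282.]
 [253. 288.]
 [228.  44.]
 [407.  35.]]
```

View pics/w5.png

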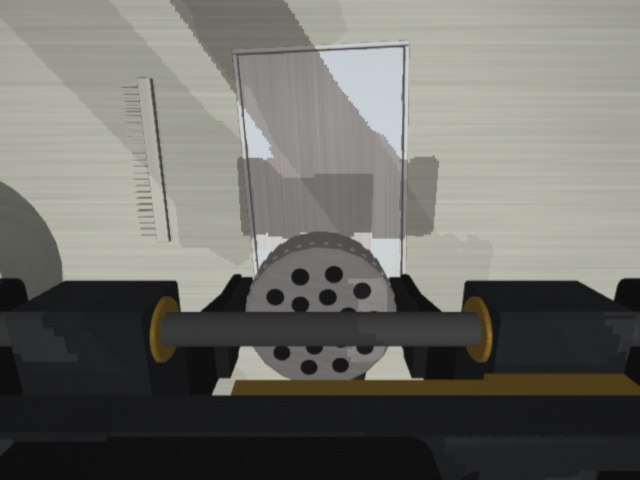

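Run:
```python
from h import *
from cell import manip
cp=manip.camera_params("wrist")
for u,v in [(234,51),(409,42),(257,275),(403,275)]: print(ray(u,v,12,cp).round(1))
```

```text
[410.5 269.5  12. ]
[404.1 416.2  12. ]
[611.3 279.2  12. ]
[611.5 423.   12. ]
```

Emit:
play_rows --steps "1 -0.4 0.4 4 0 0 0; 1 0 0 5 0 0 0; 1 0 0 4.5 0 0 0; 1 0 0 3 0 0 0; 1 0 0 1.2 0 0 0; 1 0 0 0 0 0 0; 1 0 0 0 0 0 0"

```text
t: 9.95
tcp_pos: [558.5, 348.9, 34.8]
orientation: [0.0, 1.0, 0.001, 0.001]
force: [1.0, -0.1, -0.5]
grip_width: 63.6
```

Run:
```python
from h import *
p,r,s=cur()
```

```text
t 9.95 q [-0.582  0.661 -0.057  1.734  0.052  0.745  0.904] p [558.5 348.9  34.8] F [ 1.  -0.1 -0.5] w 63.6 z [ 0.002  0.002 -1.   ] y [0.001 1.    0.002]
```

Emit:
play_rows --steps "1 0 0 0.7 0 0 0; 1 0 0 0.3 0 0 0; 1 0 0 0.2 0 0 0; 1 0 0 0 0 0 0"

```text
t: 10.45
tcp_pos: [557.4, 348.6, 23.2]
orientation: [0.0, 1.0, 0.0, 0.0]
force: [-4.2, -2.5, 11.4]
grip_width: 63.9
```

Run:
```python
from h import *
p,r,s=cur()
```

```text
t 10.45 q [-0.583  0.676 -0.057  1.738  0.053  0.728  0.903] p [557.4 348.6  23.2] F [-4.2 -2.5 11.4] w 63.9 z [ 0.  0. -1.] y [0. 1. 0.]
```

Emit:
play_rows --steps "0.6 0 0 -0.1 0 0 0; 0 0 0 0 0 0 0; 0 0 0 0 0 0 0; 0 0 0 -2 0 0 0; 0 0 0 -5 0 0 0; 0 0 0 -6 0 0 0; 0 0 0 -5 0 0 0; 0 0 0 0 0 0 0"

```text
t: 11.45
tcp_pos: [559.9, 350.4, 209.0]
orientation: [0.0, 1.0, 0.003, 0.005]
force: [-0.9, 0.9, -0.5]
grip_width: 86.8
```

```bash
python3 - <<'E'
from h import *
p,r,s=cur()
from cell import manip
cp=manip.camera_params("wrist")
pp,d=manip.read_camera("wrist")
cv2.imwrite(f"pics/w6.png",pp[:,:,::-1])
E
cat > fit.py <<'E'
from h import *
from scipy.optimize import least_squares
L=[eval(l.replace('np.float64','')) for l in open('log.txt')]
Q=np.array([l[1] for l in L]);Pp=np.array([l[2] for l in L]);O=R.from_quat([l[3] for l in L])
def fk(q,k):
    h,a,b,L,oy1,oy2,bx,by,ex,wx=k
    M=R.from_euler('z',-q[0]); p=np.array([bx,by,h])
    M=M*R.from_euler('y',q[1]); M=M*R.from_euler('z',-q[2]); p=p+M.apply([ex,oy1,a])
    M=M*R.from_euler('y',q[3]); M=M*R.from_euler('z',-q[4]); p=p+M.apply([wx,oy2,b])
    M=M*R.from_euler('y',q[5])*R.from_euler('z',-q[6]+3*np.pi/2); p=p+M.apply([0,0,L])
    return p,M
k0=[300,496,496,300,0,0,0,0,0,0]
def res(k): return np.concatenate([fk(q,k)[0]-p for q,p in zip(Q,Pp)]+[ .01*(np.array(k)-k0)])
if __name__=="__main__":
    s=least_squares(res,k0); print(s.x.round(1)); r=s.fun[:-10].reshape(-1,3); print(r.round(1))
    for q,o in zip(Q,O): print((fk(q,s.x)[1].inv()*o).magnitude().round(3),end=" ")
    np.save("k.npy",s.x)
E
python3 fit.py
```

```text
t 11.45 q [-0.578  0.465 -0.063  1.612  0.033  1.054  0.92 ] p [559.9 350.4 209. ] F [-0.9  0.9 -0.5] w 86.8 z [ 0.01   0.007 -1.   ] y [0.    1.    0.007]
[100.1 561.9 470.6 152.5 -20.1 -11.7   2.9 -12.1   6.   12.2]
[[-5.8 -1.8 -1. ]
 [-2.3 -0.2  1.2]
 [-2.2  0.9  1.3]
 [-2.6  2.5  0.9]
 [-2.5  2.5  0.9]
 [ 4.1 -0.5  0.2]
 [ 4.5 -1.7  0.4]
 [ 3.5  1.1 -0.7]
 [ 0.6 -1.4 -1.2]
 [ 0.8 -1.3 -1.2]
 [ 1.9 -0.2 -0.8]]Traceback (most recent call last):
  File "fit.py", line 16, in <module>
    for q,o in zip(Q,O): print((fk(q,s.x)[1].inv()*o).magnitude().round(3),end=" ")
                               ^^^^^^^^^^^^^^^^^^^^^^^^^^^^^^^^^^^^^^^^
AttributeError: 'float' object has no attribute 'round'
```

View pics/w6.png

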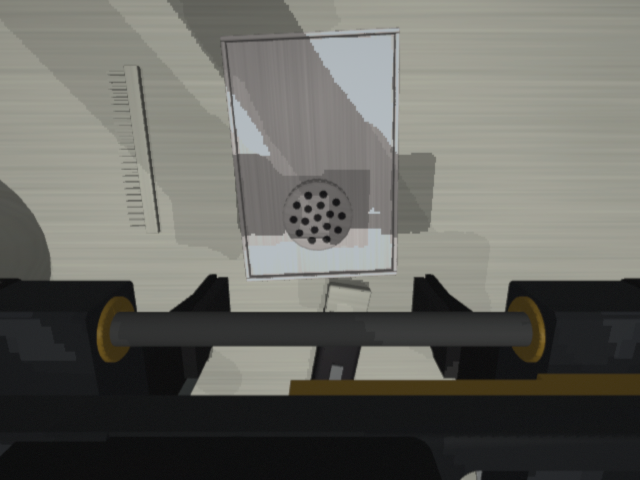

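```bash
cat > ik.py <<'E'
from fit import *
lo=np.array([-2.59,-.33,-1.39,.1,-1.04,.21,-2.66]);hi=np.array([2.59,1.99,1.29,2.45,4.18,1.99,2.66])
def ik(p,Rt,k,n=60,seed=0,q0=None,w=.02):
    rng=np.random.default_rng(seed);out=[]
    for i in range(n):
        s=q0 if (q0 is not None and i==0) else rng.uniform(lo,hi)
        qr=q0 if q0 is not None else (lo+hi)/2
        f=lambda q:np.concatenate([(fk(q,k)[0]-p)/100,(fk(q,k)[1].inv()*Rt).as_rotvec()*3,w*(q-qr)])
        r=least_squares(f,s,bounds=(lo,hi))
        e=np.linalg.norm(r.fun[:6])
        out.append((e,r.x))
    out.sort(key=lambda a:a[0]); return out
def horiz(tz,up,sgn): # tool z along tz, jaw horizontal; x tool = sgn*up-ish
    z=np.array(tz,float);z/=np.linalg.norm(z);x=np.array(up,float);x=x-z*(x@z);x/=np.linalg.norm(x);x*=sgn
    return R.from_matrix(np.stack([x,np.cross(z,x),z],1))
E
python3 - <<'E'
from ik import *
s=least_squares(res,k0);k=s.x
print([round(float((fk(q,k)[1].inv()*o).magnitude()),3) for q,o in zip(Q,O)])
for L in (250,320):
  kk=k.copy();kk[0]+=L-kk[3];kk[3]=L
  for az in (-.9,-.4,0,-1.3):
   for sg in (1,-1):
    t=[np.cos(az),np.sin(az),0]
    for e,q in ik(np.array([553,-328,95]),horiz(t,[0,0,1],sg),kk,n=12)[:2]: print(L,az,sg,round(e,3),q.round(2))
E
```

```text
[3.142, 3.142, 3.142, 3.142, 3.142, 3.142, 3.142, 3.142, 3.142, 3.142, 3.142]
250 -0.9 1 0.0 [ 0.42  0.85 -0.19  2.36  2.53  1.7  -1.49]
250 -0.9 1 0.0 [ 0.42  0.85 -0.19  2.36  2.53  1.7  -1.49]
250 -0.9 -1 0.0 [-0.28  1.02  0.64  2.36  2.44  1.29  1.09]
250 -0.9 -1 0.0 [-0.28  1.02  0.64  2.36  2.44  1.29  1.09]
250 -0.4 1 0.001 [ 0.78  0.86 -0.23  2.39  3.37  1.63 -1.38]
250 -0.4 1 0.001 [ 0.78  0.86 -0.23  2.39  3.37  1.63 -1.38]
250 -0.4 -1 0.0 [-0.22  1.28  0.99  2.4   3.02  1.73  0.62]
250 -0.4 -1 0.0 [-0.22  1.28  0.99  2.4   3.02  1.73  0.62]
250 0 1 0.001 [ 0.8   0.85  0.    2.27  3.94  1.56 -1.59]
250 0 1 0.001 [ 0.8   0.85  0.    2.27  3.94  1.56 -1.59]
250 0 -1 0.001 [0.17 1.08 0.79 2.28 3.65 1.99 1.02]
250 0 -1 0.001 [0.17 1.08 0.79 2.28 3.65 1.99 1.02]
250 -1.3 1 0.0 [ 0.11  0.85 -0.02  2.19  1.94  1.55 -1.48]
250 -1.3 1 0.0 [ 0.11  0.85 -0.02  2.19  1.94  1.55 -1.48]
250 -1.3 -1 0.0 [-0.22  0.92  0.39  2.19  1.86  1.26  1.55]
250 -1.3 -1 0.0 [-0.22  0.92  0.39  2.19  1.86  1.26  1.55]
320 -0.9 1 0.001 [ 0.31  1.04 -0.2   2.42  2.41  1.92 -1.65]
320 -0.9 1 0.001 [ 0.31
[... 161 characters left out ...]
 -0.4 1 0.059 [ 1.45  1.45 -0.87  2.45  3.7   1.5  -0.53]
320 -0.4 1 0.059 [ 1.45  1.45 -0.87  2.45  3.7   1.5  -0.53]
320 -0.4 -1 0.063 [ 1.29  1.3  -0.69  2.45  3.67  1.64  2.4 ]
320 -0.4 -1 0.155 [-0.1   1.41  0.76  2.45  2.86  1.99  0.68]
320 0 1 0.001 [ 0.82  1.03  0.12  2.31  4.05  1.77 -1.48]
320 0 1 0.001 [ 0.82  1.03  0.12  2.31  4.05  1.77 -1.48]
320 0 -1 0.001 [0.56 1.09 0.42 2.32 3.92 1.99 1.47]
320 0 -1 0.001 [0.56 1.09 0.42 2.32 3.92 1.99 1.47]
320 -1.3 1 0.0 [-0.04  1.   -0.01  2.2   1.8   1.59 -1.62]
320 -1.3 1 0.0 [-0.04  1.   -0.01  2.2   1.8   1.59 -1.62]
320 -1.3 -1 0.0 [-0.26  1.04  0.25  2.2   1.73  1.37  1.46]
320 -1.3 -1 0.0 [-0.26  1.04  0.25  2.2   1.73  1.37  1.46]
```

```bash
sed -i 's#3\*np.pi/2#np.pi/2#' fit.py
python3 - <<'E'
from ik import *
from cell import manip
s=least_squares(res,k0);k=s.x
print([round(float((fk(q,k)[1].inv()*o).magnitude()),3) for q,o in zip(Q,O)])
cp=manip.camera_params("wrist")
print("tray/cap", [ray(u,v,12,cp).round(1) for u,v in [(222,40),(399,30),(396,273),(248,277)]], ray(318,215,32,cp).round(1))
ct=manip.camera_params("top"); d=np.load("pics/top0.npy");C=cloud(d,ct)
im=cv2.imread("pics/top0.png").astype(int)
m=(im[...,2]>im[...,1]+70)&(C[...,0]<560)
for a,b in ((-10,40),(40,100),(100,150)):
  mm=m&(C[...,2]>a)&(C[...,2]<b); print("red",a,b,mm.sum(),C[mm].min(0).round(),C[mm].max(0).round()) if mm.any() else 0
m=(C[...,2]>25)&(C[...,1]>500)&(C[...,0]<450); print("phone",C[m].min(0),C[m].max(0))
sc=manip.camera_params("scene"); D=cloud(np.load("pics/scene0.npy"),sc)
m=(D[...,2]>25)&(D[...,1]>450)&(D[...,1]<900)&(D[...,0]<400)&(D[...,0]>120); print("phone",D[m].min(0),D[m].max(0))
for L in (250,320):
  kk=k.copy();kk[0]+=L-kk[3];kk[3]=L
  for nm,p,azs in (("jar",[553,-328,100],(-1.1,-.9)),("bowl",[595,-14,230],(-1.1,-.6,-.3)),("tray",[463,345,95],(-1,-.5,0,.3))):
   for az in azs:
    for sg in (1,-1):
     t=[np.cos(az),np.sin(az),0]
     for e,q in ik(np.array(p),horiz(t,[0,0,1],sg),kk,n=12)[:1]: print(L,nm,az,sg,round(e,3),q.round(2))
E
```

```text
[0.0, 0.0, 0.0, 0.0, 0.0, 0.0, 0.0, 0.0, 0.0, 0.0, 0.0]
tray/cap [array([409.5, 268.5,  12. ]), array([402.1, 414. ,  12. ]), array([614.4, 423.2,  12. ]), array([618.4, 278.8,  12. ])] [552.4 347.4  32. ]
red -10 40 265 [ 366. -434.   18.] [ 443. -368.   31.]
red 40 100 11 [ 384. -411.   42.] [ 428. -391.   96.]
red 100 150 103 [ 381. -435.  102.] [ 429. -382.  135.]
phone [213.41573124 568.42206133  25.03855067] [357.23502529 677.44383805  48.85940924]
phone [120.00961658 551.03212299  25.02929408] [364.90036795 756.99081146 416.51473563]
250 jar -1.1 1 0.0 [-0.28  0.95  0.54  2.29  2.14  1.22  1.32]
250 jar -1.1 -1 0.0 [ 0.26  0.83 -0.12  2.29  2.22  1.63 -1.5 ]
250 jar -0.9 1 0.0 [-0.28  1.    0.64  2.36  2.44  1.29  1.1 ]
250 jar -0.9 -1 0.0 [ 0.42  0.84 -0.19  2.36  2.53  1.69 -1.48]
250 bowl -1.1 1 0.0 [-0.44  0.61 -0.07  2.12  1.56  1.62  1.99]
250 bowl -1.1 -1 0.0 [-0.4   0.61 -0.12  2.12  1.57  1.64 -1.15]
250 bowl -0.6 1 0.0 [-0.55  0.53  0.17  2.39  2.12  1.38  1.72]
250 bowl -0.6 -1 0.0 [-0.13  0.53 -0.33  2.39  2.14  1.58 -1.27]
250 bowl -0.3 1 0.171 [-1.16  1.06  1.29 
[... 1060 characters left out ...]
-0.6 -1 0.046 [-0.47  0.68 -0.13  2.45  1.97  1.64 -1.53]
320 bowl -0.3 1 0.639 [-1.37  1.47  1.29  2.45  2.63  0.71  0.43]
320 bowl -0.3 -1 0.644 [-0.62  0.74  0.17  2.45  2.22  1.53 -1.67]
320 tray -1 1 0.0 [-0.99  1.09 -0.29  1.66  1.12  1.99  1.81]
320 tray -1 -1 0.0 [-1.12  1.08 -0.11  1.65  1.04  1.87 -1.27]
320 tray -0.5 1 0.0 [-1.04  1.03 -0.32  2.02  1.46  1.86  1.65]
320 tray -0.5 -1 0.0 [-1.09  1.02 -0.26  2.02  1.44  1.81 -1.49]
320 tray 0 1 0.0 [-1.2   1.02 -0.08  2.36  1.88  1.71  1.36]
320 tray 0 -1 0.001 [-0.9   1.06 -0.4   2.37  1.97  1.99 -1.65]
320 tray 0.3 1 0.247 [-1.57  1.23  0.44  2.45  2.11  1.48  0.94]
320 tray 0.3 -1 0.248 [-1.38  1.16  0.25  2.45  2.14  1.66 -2.07]
```

```bash
cat > sim.py <<'E'
from ik import *
def sim(q,p,Rm,wps,k):
    p=np.array(p,float)
    mx=0
    for P_,Rt,c,n in wps:
        P_=np.array(P_,float); rv=(Rm.inv()*Rt).as_rotvec();p0,R0=p,Rm
        for i in range(1,n+1):
            pt=p0+(P_-p0)*i/n; Rk=R0*R.from_rotvec(rv*i/n)
            e,qn=ik(pt,Rk,k,n=1,q0=q)[0]
            mx=max(mx,np.abs(qn-q).max()*8); q=qn
        p,Rm=P_,Rt
        print("sim",round(e,3),q.round(2),"maxspeed",round(mx,2))
    return q
def getk(L=None):
    s=least_squares(res,k0);k=s.x
    if L: k[0]+=L-k[3];k[3]=L
    return k
E
python3 - <<'E'
from sim import *
p,r,s=cur()
k=getk(300)
t=[np.cos(-1.1),np.sin(-1.1),0]
H=horiz(t,[0,0,1],-1);U=horiz(t,[0,0,1],1)
D=down(.47)
half=D*R.from_rotvec((D.inv()*H).as_rotvec()/2)
roll=H*R.from_rotvec([0,0,-np.pi/2])
w=[((520,200,280),D,0,7),((470,30,320),half,0,5),((430,-60,320),H,0,5)]
w2=[((430,-100,300),roll,0,9),((430,-120,250),U,0,9)]
q=sim(s['joint_pos'],p,r,w+w2,k)
plan((559,350,209),r,w)
E
```

```text
t 11.5 q [-0.578  0.468 -0.063  1.615  0.033  1.053  0.92 ] p [558.4 349.3 205.8] F [-0.3 -0.1 -0.1] w 86.8 z [ 0.005  0.004 -1.   ] y [0.    1.    0.004]
sim 0.0 [-0.6   0.24  0.19  1.77 -0.05  1.13  0.07] maxspeed 0.98
sim 0.0 [-0.83  0.09  0.2   2.11  0.81  1.23 -0.56] maxspeed 1.45
sim 0.023 [-1.09  0.43  0.42  2.45  1.29  1.48 -1.24] maxspeed 1.64
sim 0.187 [-1.54  1.05  1.29  2.45  1.11  0.65  0.51] maxspeed 6.98
sim 0.27 [-1.48  1.32  1.29  2.45  0.96  0.43  2.08] maxspeed 6.98
0 0.55 -2.14 -1.02 0 0 9; 0 0.21 -2.2 -1.03 0.1 0 9; 0 -0.13 -2.21 -1.02 0.1 0.1 9; 0 -0.48 -2.16 -1.02 -0 -0 9; 0 -0.81 -2.05 -1.02 0 0 9; 0 -1.13 -1.91 -1.01 0.1 0 9; 0 -1.4 -1.71 -1.02 0 0 9.1; 0 -2.58 -2.43 -0.8 0 -9 -0; 0 -2.68 -2.43 -0.39 0 -9 -0; 0 -2.7 -2.43 0.04 -0 -9 -0; 0 -2.66 -2.42 0.46 -0 -9 -0.1; 0 -2.56 -2.44 0.87 0 -9 0

0 -0.88 -1.53 0.88 -0 -9 0; 0 -0.72 -1.53 1 -0 -9 0; 0 -0.57 -1.53 1.11 -0 -9 0; 0 -0.38 -1.53 1.18 -0 -9 0; 0 -0.19 -1.53 1.22 -0 -9 0
```

Run:
```python
from sim import *
p,r,s=cur()
for L in (260,340):
 k=getk(L)
 t=np.array([np.cos(-1.1),np.sin(-1.1),0])
 H=horiz(t,[0,0,1],-1);U=horiz(t,[0,0,1],1)
 D=down(.47)
 half=D*R.from_rotvec((D.inv()*H).as_rotvec()/2)
 roll=H*R.from_rotvec([0,0,-np.pi/2])
 j=np.array([553,-328,100])
 w=[((550,150,270),D,0,7),((590,10,300),half,0,5),((560,-150,290),H,0,5)]
 w2=[((540,-180,270),roll,0,9),(j-100*t+[0,0,120],U,0,9),(j-100*t,U,0,4),(j,U,0,4)]
 q=sim(s['joint_pos'],p,r,w+w2,k)
plan((559,350,209),r,w)
```

```text
t 11.5 q [-0.578  0.468 -0.063  1.615  0.033  1.053  0.92 ] p [558.4 349.3 205.8] F [-0.3 -0.1 -0.1] w 86.8 z [ 0.005  0.004 -1.   ] y [0.    1.    0.004]
sim 0.0 [-0.52  0.27  0.21  1.76 -0.06  1.11  0.19] maxspeed 0.85
sim 0.0 [-0.76  0.28  0.41  1.92  0.8   1.04 -0.35] maxspeed 1.42
sim 0.0 [-0.77  0.53  0.62  2.28  1.69  1.2  -1.22] maxspeed 1.54
sim 0.0 [-0.81  0.61  0.74  2.34  1.76  1.11  0.22] maxspeed 1.54
sim 0.0 [-0.79  0.83  0.92  2.44  1.98  0.95  1.42] maxspeed 1.54
sim 0.0 [-0.68  1.11  0.72  2.41  1.93  1.02  1.17] maxspeed 1.54
sim 0.0 [-0.49  1.12  0.78  2.3   2.14  1.01  1.13] maxspeed 1.54
sim 0.0 [-0.52  0.27  0.21  1.76 -0.06  1.11  0.19] maxspeed 0.85
sim 0.0 [-0.83  0.3   0.37  1.95  0.79  1.08 -0.45] maxspeed 1.39
sim 0.0 [-0.9   0.7   0.55  2.32  1.51  1.23 -1.37] maxspeed 1.56
sim 0.0 [-0.88  0.76  0.57  2.39  1.57  1.19  0.08] maxspeed 1.56
sim 0.095 [-0.85  0.97  0.67  2.45  1.68  1.05  1.38] maxspeed 1.56
sim 0.0 [-0.78  1.24  0.52  2.4   1.67  1.08  1.13] maxspeed 1.56
sim 0.0 [-0.59  1.26  0.62  2.33  1.91  1.07  1.07] maxspeed 1.56
0 0.12 -2.85 -0.88 0 0 9; 0 -0.32 -2.84 -0.88 0.1 0 9; 0 -0.77 -2.76 -0.88 0.1 0.1 9; 0 -1.18 -2.6 -0.88 -0 -0 9; 0 -1.58 -2.38 -0.87 0 0 9; 0 -1.93 -2.11 -0.88 0.1 0 9; 0 -2.24 -1.79 -0.87 0 0 9.1; 0 -2.86 -0.55 -0.6 0 -9 -0; 0 -2.92 -0.55 -0.14 0 -9 -0; 0 -2.9 -0.55 0.31 -0 -9 -0; 0 -2.82 -0.56 0.77 -0 -9 -0.1; 0 -2.66 -0.55 1.19 0 -9 0

0 -1.68 -1.99 1.97 -0 -9 0; 0 -1.35 -1.98 2.2 -0 -9 0; 0 -1 -1.99 2.4 -0 -9 0; 0 -0.6 -1.99 2.51 -0 -9 0; 0 -0.2 -1.98 2.58 -0 -9 0
```

Emit:
play_rows --steps "0 0.1 -2.85 -0.88 0 0 9; 0 -0.3 -2.85 -0.88 0 0 9; 0 -0.75 -2.75 -0.88 0 0 9; 0 -1.2 -2.6 -0.88 0 0 9; 0 -1.6 -2.4 -0.88 0 0 9; 0 -1.95 -2.1 -0.88 0 0 9; 0 -2.25 -1.8 -0.88 0 0 9.1; 0 -2.85 -0.55 -0.6 0 -9 0; 0 -2.9 -0.55 -0.15 0 -9 0; 0 -2.9 -0.55 0.3 0 -9 0; 0 -2.8 -0.55 0.75 0 -9 0; 0 -2.65 -0.55 1.2 0 -9 0"

```text
t: 13.0
tcp_pos: [588.3, 8.3, 293.4]
orientation: [0.482, 0.787, -0.202, 0.328]
force: [-0.6, -0.8, -1.2]
grip_width: 86.8
```

```bash
python3 - <<'E'
from h import *
cur()
E
python3 - <<'E'
from sim import *
s=least_squares(res,k0); print(s.x.round(1)); print(s.fun[:-10].reshape(-1,3).round(1)[-3:])
E
```

```text
t 13.0 q [-0.775  0.276  0.383  1.934  0.811  1.064 -0.389] p [588.3   8.3 293.4] F [-0.6 -0.8 -1.2] w 86.8 z [ 0.321 -0.634 -0.704] y [ 0.891  0.453 -0.001]
[237.5 553.9 478.8 289.2 -22.6  -7.9   5.  -11.7  -4.2   5.5]
[[ 2.5  0.8 -1. ]
 [ 2.5  0.8 -1. ]
 [-3.4 -0.4  2.7]]
```

Run:
```python
from sim import *
p,r,s=cur()
k=getk()
t=np.array([np.cos(-1.1),np.sin(-1.1),0])
H=horiz(t,[0,0,1],-1);U=horiz(t,[0,0,1],1)
roll=H*R.from_rotvec([0,0,-np.pi/2])
j=np.array([553,-328,100])
w=[((560,-140,280),H,0,5),((530,-190,250),roll,0,9),(j-90*t+[0,0,60],U,0,9)]
w2=[(j-90*t,U,0,3),(j,U,0,4)]
q=sim(s['joint_pos'],p,r,w+w2,k)
plan(p,r,w)
```

```text
t 13.0 q [-0.775  0.276  0.383  1.934  0.811  1.064 -0.389] p [588.3   8.3 293.4] F [-0.6 -0.8 -1.2] w 86.8 z [ 0.321 -0.634 -0.704] y [ 0.891  0.453 -0.001]
sim 0.0 [-0.82  0.6   0.57  2.27  1.6   1.23 -1.25] maxspeed 1.45
sim 0.0 [-0.81  0.68  0.67  2.37  1.71  1.14  0.13] maxspeed 1.45
sim 0.0 [-0.75  1.02  0.76  2.41  1.88  0.99  1.29] maxspeed 1.45
sim 0.0 [-0.71  1.15  0.67  2.37  1.84  1.02  1.19] maxspeed 1.45
sim 0.0 [-0.54  1.17  0.74  2.28  2.04  1.    1.14] maxspeed 1.45
0 -1.49 -1.85 1.89 -0 -8.9 0; 0 -1.18 -1.84 2.09 -0 -9 0; 0 -0.83 -1.85 2.25 -0 -8.9 0; 0 -0.48 -1.85 2.36 -0 -9 0; 0 -0.11 -1.85 2.4 -0 -8.9 0.1; 0 0.33 -0.55 0.34 0 -0 -10; 0 0.43 -0.48 0.35 0 -0 -10; 0 0.5 -0.4 0.34 0 -0 -10; 0 0.56 -0.31 0.35 0 -0 -10; 0 0.61 -0.21 0.34 0 -0 -10; 0 0.63 -0.1 0.35 0 -0 -10; 0 0.64 0.02 0.34 0 -0 -10

0 0.63 0.12 0.34 0 -0 -10; 0 0.6 0.24 0.35 0 -0 -10; 0 0.47 1 0.48 0 0 -10; 0 0.29 1.06 0.49 0 0 -10; 0 0.09 1.1 0.48 0 0 -10; 0 -0.09 1.1 0.48 0 0 -10; 0 -0.28 1.07 0.49 0 0 -10; 0 -0.47 1 0.48 0 0 -10; 0 -0.63 0.9 0.48 0 0 -10; 0 -0.78 0.79 0.49 0 0 -10; 0 -0.9 0.63 0.48 0 0 -10
```

Emit:
play_rows --steps "0 -1.5 -1.85 1.9 0 -9 0; 0 -1.2 -1.85 2.1 0 -9 0; 0 -0.85 -1.85 2.25 0 -9 0; 0 -0.5 -1.85 2.35 0 -9 0; 0 -0.1 -1.85 2.4 0 -8.8 0; 0 0.35 -0.55 0.35 0 0 -10; 0 0.45 -0.5 0.35 0 0 -10; 0 0.5 -0.4 0.35 0 0 -10; 0 0.55 -0.3 0.35 0 0 -10; 0 0.6 -0.2 0.35 0 0 -10; 0 0.65 -0.1 0.35 0 0 -10; 0 0.65 0 0.35 0 0 -10"

```text
t: 14.5
tcp_pos: [536.3, -179.2, 255.9]
orientation: [-0.045, 0.707, -0.648, 0.278]
force: [0.0, 0.0, -0.0]
grip_width: 86.7
```

Emit:
play_rows --steps "0 0.65 0.1 0.35 0 0 -10; 0 0.6 0.25 0.35 0 0 -10; 0 0.45 1 0.5 0 0 -10; 0 0.3 1.05 0.5 0 0 -10; 0 0.1 1.1 0.5 0 0 -10; 0 -0.1 1.1 0.5 0 0 -10; 0 -0.3 1.05 0.5 0 0 -10; 0 -0.45 1 0.5 0 0 -10; 0 -0.65 0.9 0.5 0 0 -10; 0 -0.8 0.8 0.5 0 0 -10; 0 -0.9 0.65 0.5 0 0 -10; 0 0 0 0 0 0 0"

```text
t: 16.0
tcp_pos: [512.2, -249.4, 158.9]
orientation: [0.604, -0.37, 0.601, 0.37]
force: [0.6, 0.1, 1.0]
grip_width: 86.8
```

Run:
```python
from h import *
from cell import manip
p,r,s=cur()
for n in ["wrist","scene"]:
    cp=manip.camera_params(n)
    pp,d=manip.read_camera(n)
    cv2.imwrite(f"pics/{n}7.png",pp[:,:,::-1]); np.save(f"pics/{n}7.npy",d)
    print(proj(np.array([[553,-328,135],[553,-328,29],[558,-328,135.]]),cp).round(1), cp['origin'])
```

```text
t 16.0 q [-0.753  1.02   0.744  2.421  1.873  1.     1.276] p [ 512.2 -249.4  158.9] F [0.6 0.1 1. ] w 86.8 z [ 0.452 -0.892 -0.003] y [-0.892 -0.452  0.001]
[[319.2 283.3]
 [319.1 414.1]
 [312.7 282.1]] [ 446.70222953 -120.09317445  230.82671894]
[[218.  274.2]
 [222.5 313.1]
 [219.7 275.2]] [1340.44925655 -940.33413814  926.99228125]
```

View pics/wrist7.png

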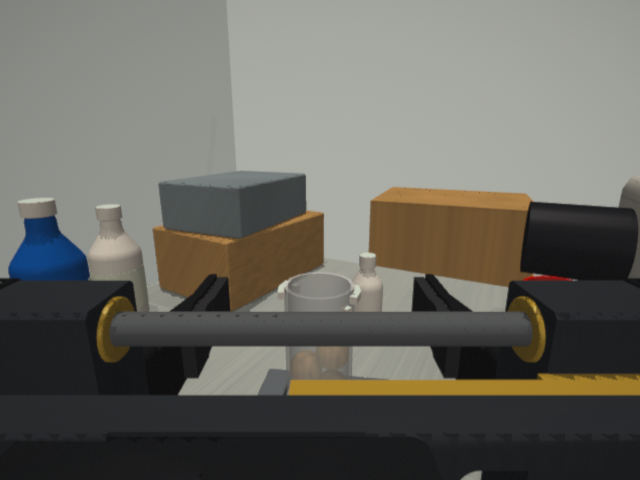

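View pics/scene7.png

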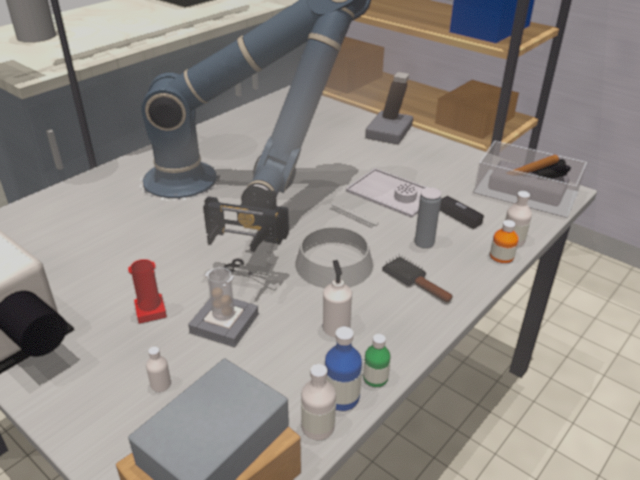

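Emit:
play_rows --steps "0 -3.1 -0.1 0 0 0 0; 0 -3.1 0 0 0 0 0; 0 0 0 2 0 0 0; 0 0 0 3 0 0 0; 0 0 0 2.5 0 0 0; 0 0 0 1.5 0 0 0; 0 0 0 0 0 0 0; 0 0 0 0 0 0 0"

```text
t: 17.1
tcp_pos: [554.1, -328.1, 97.1]
orientation: [0.604, -0.371, 0.601, 0.369]
force: [0.5, -0.3, -0.3]
grip_width: 87.2
```

Run:
```python
from h import *
from cell import manip
p,r,s=cur()
for n in ["wrist","scene"]:
    pp,d=manip.read_camera(n)
    if n=="scene": pp=cv2.resize(pp[180:340,160:360],None,fx=4,fy=3.7)
    cv2.imwrite(f"pics/{n}8.png",pp[:,:,::-1])
```

```text
t 17.1 q [-0.549  1.18   0.728  2.288  2.021  1.007  1.14 ] p [ 554.1 -328.1   97.1] F [ 0.5 -0.3 -0.3] w 87.2 z [ 0.453 -0.892 -0.005] y [-0.892 -0.453 -0.   ]
```

View pics/wrist8.png

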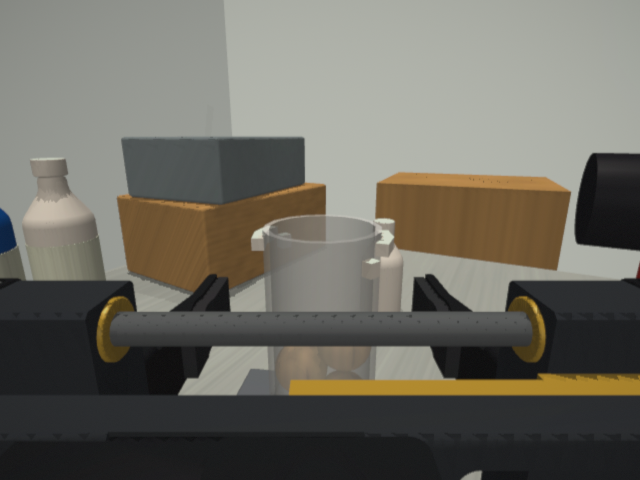

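View pics/scene8.png

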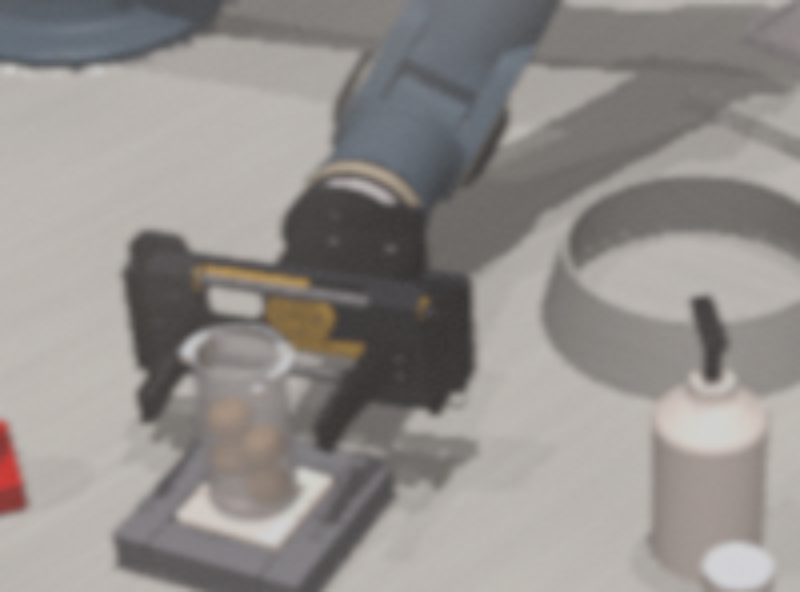

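Emit:
play_rows --steps "1 0 0 0 0 0 0; 1 0 0 0 0 0 0; 1 0 0 0 0 0 0; 1 0 0 0 0 0 0; 1 0 0 0 0 0 0" --force 50

```text
t: 17.82
tcp_pos: [553.9, -329.0, 97.4]
orientation: [0.604, -0.371, 0.601, 0.37]
force: [-0.3, -0.2, 0.8]
grip_width: 48.0
```

Run:
```python
from h import *
p,r,s=cur()
```

```text
t 17.82 q [-0.547  1.181  0.729  2.288  2.021  1.007  1.14 ] p [ 553.9 -329.    97.4] F [-0.3 -0.2  0.8] w 48.0 z [ 0.452 -0.892 -0.004] y [-0.892 -0.452 -0.   ]
```

Run:
```python
from sim import *
p,r,s=cur()
k=getk()
def U(az,tilt=0): 
    t=np.array([np.cos(az),np.sin(az),0]); return horiz(t,[0,0,1],1)*R.from_rotvec([0,0,np.radians(tilt)])
g=np.array([554,-329,97])
w=[(g+[0,0,40],U(-1.1),1,4),(g+[0,0,143],U(-1.1),1,4),((600,-150,240),U(-.9),1,6),((632,20,220),U(-.8),1,6)]
w2=[((632,20,190),U(-.8),1,2),((632,20,190),U(-.8,66),1,8),((632,20,190),U(-.8,135),1,9)]
q=sim(s['joint_pos'],p,r,w+w2,k)
plan(p,r,w)
```

```text
t 17.82 q [-0.547  1.181  0.729  2.288  2.021  1.007  1.14 ] p [ 553.9 -329.    97.4] F [-0.3 -0.2  0.8] w 48.0 z [ 0.452 -0.892 -0.004] y [-0.892 -0.452 -0.   ]
sim 0.0 [-0.56  1.11  0.78  2.31  2.06  0.99  1.18] maxspeed 0.16
sim 0.0 [-0.65  0.89  0.94  2.34  2.11  0.9   1.36] maxspeed 0.43
sim 0.0 [-0.97  0.86  0.89  2.33  1.91  0.92  1.51] maxspeed 0.46
sim 0.0 [-1.18  0.9   0.79  2.18  1.59  0.96  1.75] maxspeed 0.48
sim 0.0 [-1.16  0.96  0.76  2.18  1.59  0.96  1.7 ] maxspeed 0.48
sim 0.0 [-1.14  0.93  0.72  2.18  1.6   1.    0.55] maxspeed 1.15
sim 0.0 [-1.1   0.91  0.67  2.18  1.61  1.04 -0.65] maxspeed 1.15
1 0.99 -0 -0 0 0.1 -0; 1 0.99 -0 -0 0.1 0 -0; 1 0.99 -0 -0.01 -0 0.1 -0; 1 0.99 -0.01 0 0 0 -0; 1 2.58 0 0 0 0 -0; 1 2.57 0 0 0 0 -0; 1 2.58 0 0 0 0 -0; 1 2.57 0 0 0 0 -0; 1 -0 -2.04 -2.31 1.9 0 -0; 1 -0 -2.11 -2.24 1.9 0 -0; 1 -0 -2.18 -2.17 1.9 0 -0; 1 -0 -2.25 -2.1 1.9 0 -0

1 -0 -2.33 -2.02 2 0 -0; 1 -0 -2.39 -1.94 1.9 0 -0; 1 -0.33 -2.18 -1.89 1 0 -0; 1 -0.34 -2.21 -1.85 0.9 0 -0; 1 -0.33 -2.24 -1.81 1 0 -0; 1 -0.34 -2.28 -1.77 0.9 0 -0; 1 -0.33 -2.3 -1.74 1 0 -0; 1 -0.33 -2.33 -1.7 0.9 0 -0
```

Emit:
play_rows --steps "1 1 0 0 0 0 0; 1 1 0 0 0 0 0; 1 1 0 0 0 0 0; 1 1 0 0 0 0 0; 1 2.5 0 0 0 0 0; 1 2.6 0 0 0 0 0; 1 2.6 0 0 0 0 0; 1 2.6 0 0 0 0 0; 1 0 0 0 0 0 0"

```text
t: 18.95
tcp_pos: [553.6, -329.8, 242.1]
orientation: [0.602, -0.372, 0.602, 0.369]
force: [-0.5, 0.7, -5.6]
grip_width: 47.7
```

Run:
```python
from h import *
from cell import manip
p,r,s=cur()
pp,d=manip.read_camera("scene")
pp=cv2.resize(pp[160:360,140:390],None,fx=3.2,fy=3)
cv2.imwrite(f"pics/s9.png",pp[:,:,::-1])
```

```text
t 18.95 q [-0.652  0.871  0.938  2.343  2.11   0.904  1.374] p [ 553.6 -329.8  242.1] F [-0.5  0.7 -5.6] w 47.7 z [ 0.451 -0.893 -0.003] y [-0.893 -0.451 -0.004]
```

View pics/s9.png

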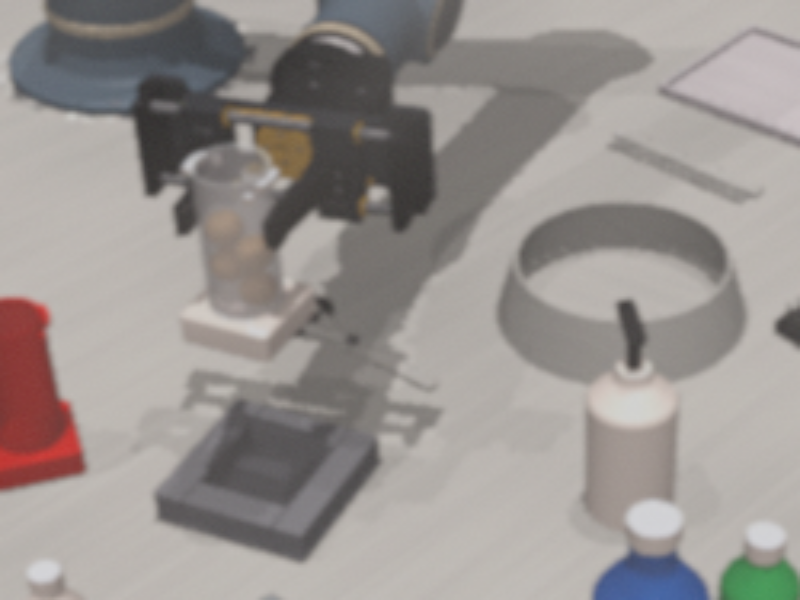

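Emit:
play_rows --steps "1 0 -2.05 -2.3 1.9 0 0; 1 0 -2.1 -2.25 1.9 0 0; 1 0 -2.2 -2.15 1.9 0 0; 1 0 -2.25 -2.1 1.9 0 0; 1 0 -2.35 -2 2 0 0; 1 0 -2.4 -1.95 1.9 0 0; 1 -0.35 -2.2 -1.9 1 0 0; 1 -0.35 -2.2 -1.85 0.9 0 0; 1 -0.35 -2.25 -1.8 1 0 0; 1 -0.35 -2.3 -1.75 0.9 0 0; 1 -0.35 -2.3 -1.75 1 0 0; 1 -0.35 -2.3 -1.7 0.9 0 0"

```text
t: 20.5
tcp_pos: [633.2, 20.6, 218.5]
orientation: [0.653, -0.276, 0.649, 0.275]
force: [-0.6, 0.3, -3.7]
grip_width: 47.7
```

Emit:
play_rows --steps "1 -0.8 0 0 0 0 0; 1 -1.2 0 0 0 0 0; 1 -0.8 0 0 0 0 0; 1 0 0 0 0 0 0"

```text
t: 21.0
tcp_pos: [633.1, 18.7, 191.5]
orientation: [0.652, -0.276, 0.65, 0.276]
force: [0.5, 1.6, -3.7]
grip_width: 47.8
```

Run:
```python
from h import *
from cell import manip
p,r,s=cur()
pp,d=manip.read_camera("scene")
pp=cv2.resize(pp[130:330,200:450],None,fx=3.2,fy=3)
cv2.imwrite(f"pics/s10.png",pp[:,:,::-1])
pp,d=manip.read_camera("wrist")
cv2.imwrite(f"pics/w10.png",pp[:,:,::-1])
pp,d=manip.read_camera("top")
cv2.imwrite(f"pics/t10.png",pp[:,:,::-1])
```

```text
t 21.0 q [-1.184  0.954  0.794  2.197  1.594  0.938  1.692] p [633.1  18.7 191.5] F [ 0.5  1.6 -3.7] w 47.8 z [ 0.695 -0.719 -0.003] y [-0.719 -0.695  0.001]
```

View pics/s10.png

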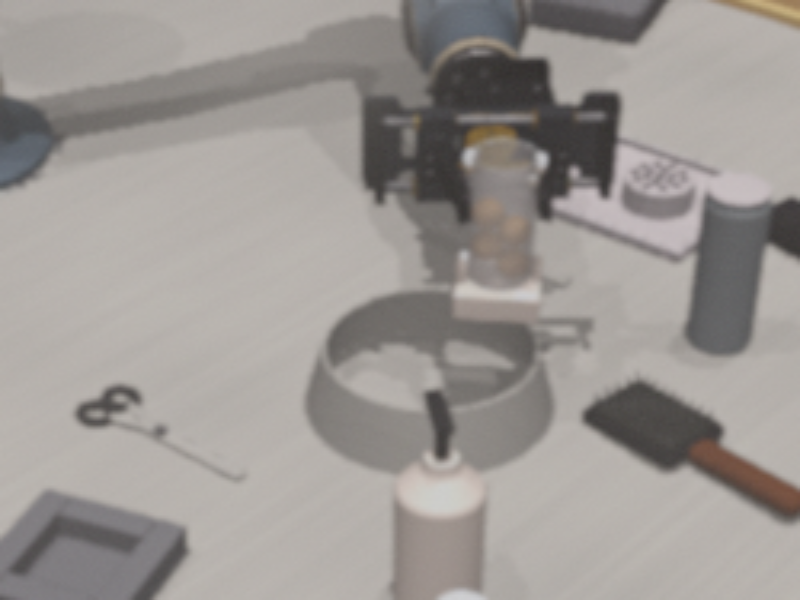

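View pics/t10.png

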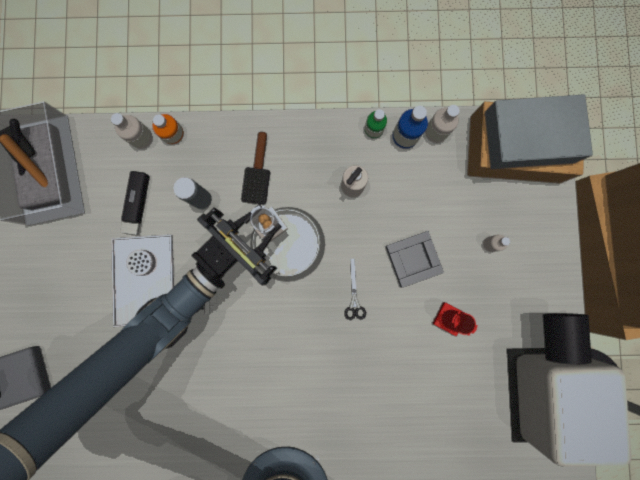

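Emit:
play_rows --steps "1 0 0 0 0 0 6; 1 0 0 0 0 0 9; 1 0 0 0 0 0 9; 1 0 0 0 0 0 9; 1 0 0 0 0 0 9; 1 0 0 0 0 0 9; 1 0 0 0 0 0 9; 1 0 0 0 0 0 9; 1 0 0 0 0 0 9; 1 0 0 0 0 0 6; 1 0 0 0 0 0 6; 1 0 0 0 0 0 6"

```text
t: 22.65
tcp_pos: [633.5, 19.4, 192.9]
orientation: [-0.229, 0.67, -0.639, 0.3]
force: [0.0, 0.3, -2.3]
grip_width: 48.1
```

Run:
```python
from h import *
p,r,s=cur()
```

```text
t 22.65 q [-1.136  0.911  0.722  2.194  1.61   1.007  0.023] p [633.5  19.4 192.9] F [ 0.   0.3 -2.3] w 48.1 z [ 0.696 -0.718 -0.003] y [ 0.076  0.078 -0.994]
```

Emit:
play_rows --steps "1 0 0 0 0 0 5; 1 0 0 0 0 0 5; 1 0 0 0 0 0 5; 1 0 0 0 0 0 5; 1 0 0 0 0 0 5; 1 0 0 0 0 0 5; 1 0 0 0 0 0 5; 1 0 0 0 0 0 5; 1 0 0 0 0 0 0; 1 0 0 0 0 0 0; 1 0 0 0 0 0 0; 1 0 0 0 0 0 0"

```text
t: 24.15
tcp_pos: [633.5, 19.7, 192.4]
orientation: [0.012, 0.708, -0.499, 0.5]
force: [0.3, 0.4, -3.2]
grip_width: 47.9
```

Run:
```python
from h import *
from cell import manip
p,r,s=cur()
pp,d=manip.read_camera("scene")
pp=cv2.resize(pp[130:330,200:450],None,fx=3.2,fy=3)
cv2.imwrite(f"pics/s11.png",pp[:,:,::-1])
pp,d=manip.read_camera("top")
cv2.imwrite(f"pics/t11.png",cv2.resize(pp[160:310,180:380],None,fx=4,fy=4)[:,:,::-1])
```

```text
t 24.15 q [-1.114  0.895  0.688  2.193  1.616  1.036 -0.668] p [633.5  19.7 192.4] F [ 0.3  0.4 -3.2] w 47.9 z [ 0.696 -0.718 -0.003] y [ 0.515  0.503 -0.694]
```

View pics/s11.png

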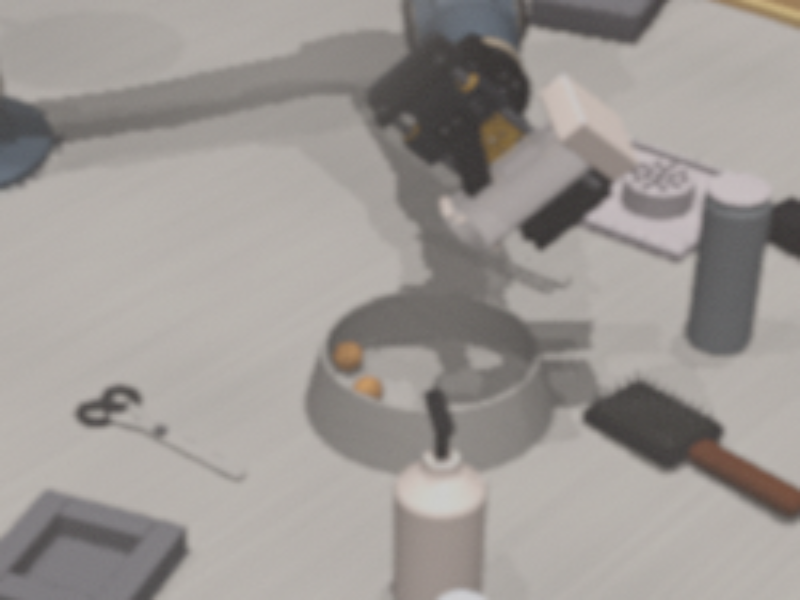

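View pics/t11.png

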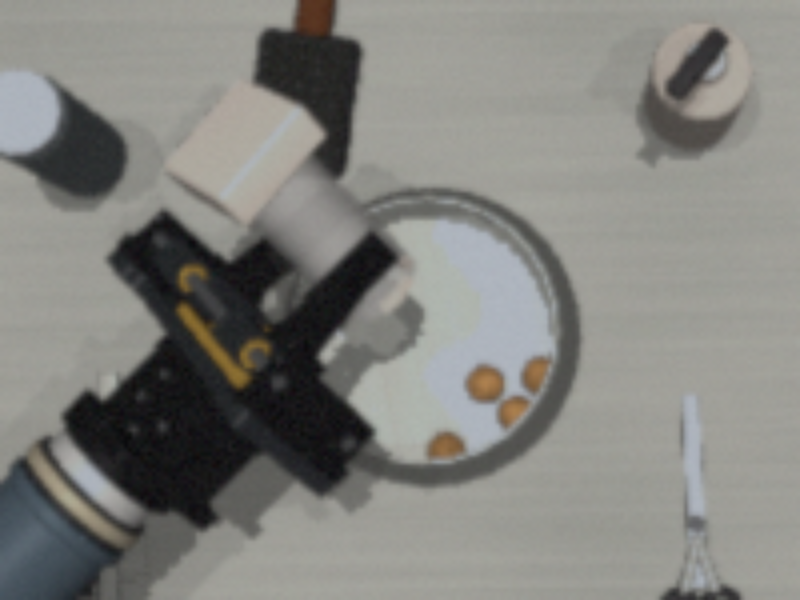

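Run:
```python
from sim import *
p,r,s=cur()
k=getk()
def U(az,tilt=0): 
    t=np.array([np.cos(az),np.sin(az),0]); return horiz(t,[0,0,1],1)*R.from_rotvec([0,0,np.radians(tilt)])
w=[((633,20,225),U(-.8,68),1,8),((633,20,240),U(-.8),1,8),((560,200,240),U(-.5),1,6),((463,344,200),U(-.4),1,6)]
w2=[((463,344,97),U(-.4),1,5)]
q=sim(s['joint_pos'],p,r,w+w2,k)
plan(p,r,w)
```

```text
t 24.25 q [-1.114  0.895  0.688  2.193  1.616  1.036 -0.668] p [633.5  19.7 192.4] F [-0.6  0.2 -3.3] w 47.8 z [ 0.696 -0.718 -0.003] y [ 0.515  0.503 -0.694]
sim 0.0 [-1.16  0.86  0.76  2.19  1.61  1.    0.58] maxspeed 1.27
sim 0.0 [-1.2   0.86  0.82  2.19  1.6   0.96  1.79] maxspeed 1.27
sim 0.0 [-1.5   0.79  0.73  2.25  1.59  1.06  1.78] maxspeed 1.27
sim 0.0 [-1.7   0.85  0.58  2.14  1.34  1.2   1.88] maxspeed 1.27
sim 0.0 [-1.66  1.05  0.51  2.1   1.31  1.16  1.73] maxspeed 1.27
1 -0.29 -0.28 -0.01 0 -0 -8.5; 1 -0.25 -0.33 -0.01 0 -0 -8.5; 1 -0.19 -0.36 -0 0.1 -0 -8.5; 1 -0.15 -0.38 -0.01 0 -0 -8.5; 1 -0.08 -0.4 -0.01 0 -0.1 -8.5; 1 -0.02 -0.41 -0.01 0 0 -8.5; 1 0.04 -0.4 -0 0.1 0 -8.5; 1 0.09 -0.4 -0.01 -0 0 -8.5; 1 0.07 -0.17 0 -0 -0 -8.5; 1 0.1 -0.16 0 -0 -0 -8.5; 1 0.12 -0.15 0 -0 -0 -8.5; 1 0.13 -0.13 0 -0 -0 -8.5

1 0.16 -0.1 0 -0 -0 -8.5; 1 0.17 -0.08 0 -0 -0 -8.5; 1 0.18 -0.06 0 -0 -0 -8.5; 1 0.18 -0.03 0 -0 -0 -8.5; 1 0 -1.22 -3 2.9 -0 -0; 1 0 -1.36 -2.93 2.8 -0 -0; 1 0 -1.51 -2.87 2.9 -0 -0; 1 0 -1.65 -2.78 2.9 -0 -0; 1 0 -1.79 -2.7 2.8 -0 -0; 1 0 -1.92 -2.6 2.9 -0 -0; 1 -0.67 -1.33 -2.57 1 -0 -0; 1 -0.66 -1.38 -2.55 0.9 -0 -0

1 -0.67 -1.42 -2.52 1 -0 -0; 1 -0.67 -1.46 -2.5 0.9 -0 -0; 1 -0.66 -1.5 -2.47 1 -0 -0; 1 -0.67 -1.54 -2.45 0.9 -0 -0
```

Emit:
play_rows --steps "1 -0.3 -0.3 0 0 0 -8.5; 1 -0.25 -0.35 0 0 0 -8.5; 1 -0.2 -0.35 0 0 0 -8.5; 1 -0.15 -0.4 0 0 0 -8.5; 1 -0.1 -0.4 0 0 0 -8.5; 1 0 -0.4 0 0 0 -8.5; 1 0.05 -0.4 0 0 0 -8.5; 1 0.1 -0.4 0 0 0 -8.5; 1 0.05 -0.15 0 0 0 -8.5; 1 0.1 -0.15 0 0 0 -8.5; 1 0.1 -0.15 0 0 0 -8.5; 1 0.15 -0.15 0 0 0 -8.5"

```text
t: 25.75
tcp_pos: [633.3, 19.3, 232.8]
orientation: [0.544, -0.454, 0.702, 0.075]
force: [0.4, 0.6, -3.6]
grip_width: 47.8
```

Emit:
play_rows --steps "1 0.15 -0.1 0 0 0 -8.5; 1 0.15 -0.1 0 0 0 -8.5; 1 0.2 -0.05 0 0 0 -8.5; 1 0.2 0 0 0 0 -8; 1 0 -1.2 -3 2.9 0 0; 1 0 -1.35 -2.95 2.8 0 0; 1 0 -1.5 -2.85 2.9 0 0; 1 0 -1.65 -2.8 2.9 0 0; 1 0 -1.8 -2.7 2.8 0 0; 1 0 -1.9 -2.6 2.9 0 0; 1 -0.65 -1.35 -2.55 1 0 0; 1 -0.65 -1.4 -2.55 0.9 0 0"

```text
t: 27.25
tcp_pos: [527.6, 248.1, 229.1]
orientation: [0.687, -0.168, 0.689, 0.16]
force: [0.8, 0.1, -2.1]
grip_width: 47.7
```

Emit:
play_rows --steps "1 -0.65 -1.4 -2.5 1 0 0; 1 -0.65 -1.45 -2.5 0.9 0 0; 1 -0.65 -1.5 -2.45 1 0 0; 1 -0.65 -1.55 -2.45 0.9 0 0; 1 0 0 0 0 0 0; 1 0 0 0 0 0 0"

```text
t: 28.0
tcp_pos: [464.3, 342.6, 204.0]
orientation: [0.692, -0.145, 0.694, 0.138]
force: [-0.5, -1.1, -4.4]
grip_width: 47.9
```

Run:
```python
from h import *
from cell import manip
p,r,s=cur()
pp,d=manip.read_camera("top")
cv2.imwrite(f"pics/t12.png",cv2.resize(pp[200:350,60:260],None,fx=4,fy=4)[:,:,::-1])
pp,d=manip.read_camera("scene")
cv2.imwrite(f"pics/s12.png",cv2.resize(pp[80:280,250:500],None,fx=3.2,fy=3)[:,:,::-1])
cp=manip.camera_params("top"); print(proj(np.array([p+[0,0,38],[463,344,4]]),cp))
```

```text
t 28.0 q [-1.744  0.848  0.63   2.167  1.324  1.163  1.874] p [464.3 342.6 204. ] F [-0.5 -1.1 -4.4] w 47.9 z [ 0.92  -0.392  0.001] y [-0.392 -0.92  -0.011]
[[ 97.41776094 305.81534908]
 [144.85043081 299.89646543]]
```

View pics/t12.png

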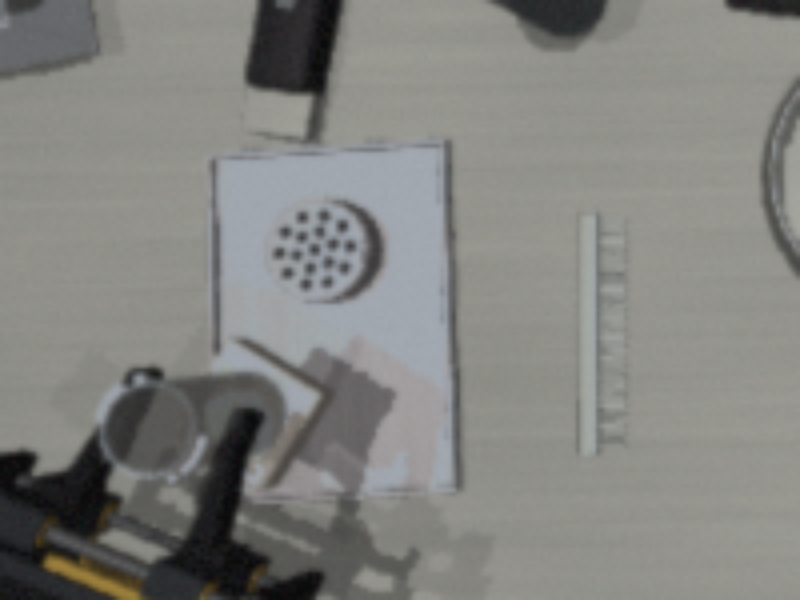

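View pics/s12.png

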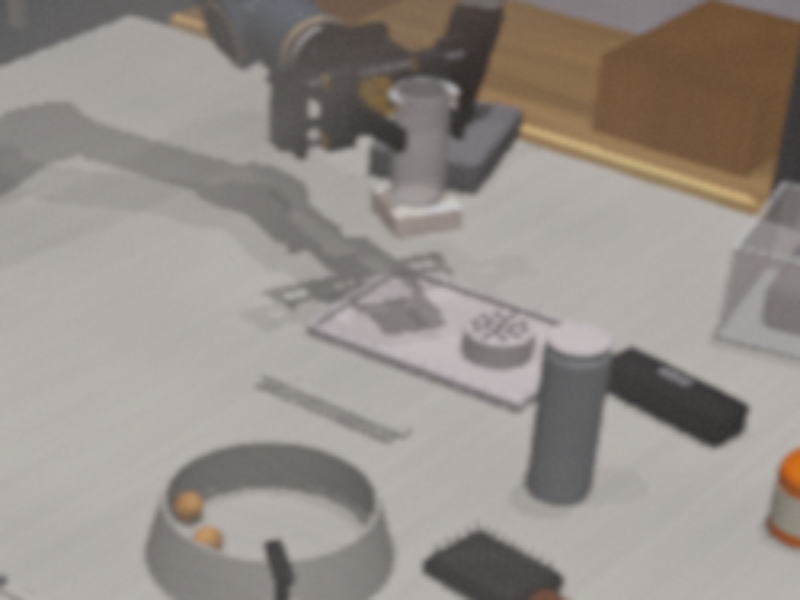

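Emit:
play_rows --steps "1 -2 0 0 0 0 0; 1 -3 0 0 0 0 0; 1 -2.5 0 0 0 0 0; 1 -1.2 0 0 0 0 0; 1 -0.6 0 0 0 0 0; 1 0 0 0 0 0 0; 1 0 0 0 0 0 0"

```text
t: 28.98
tcp_pos: [464.7, 344.3, 111.5]
orientation: [0.692, -0.145, 0.694, 0.137]
force: [-0.5, -0.1, -3.1]
grip_width: 47.5
```

Run:
```python
from h import *
from cell import manip
p,r,s=cur(); print(r.as_matrix()[:,0])
pp,d=manip.read_camera("scene")
cv2.imwrite(f"pics/s13.png",cv2.resize(pp[80:280,250:500],None,fx=3.2,fy=3)[:,:,::-1])
```

```text
t 28.98 q [-1.703  1.039  0.559  2.127  1.293  1.124  1.728] p [464.7 344.3 111.5] F [-0.5 -0.1 -3.1] w 47.5 z [ 0.92  -0.391  0.001] y [-0.391 -0.92  -0.011]
[-0.0054962  -0.01013328  0.99993355]
```

View pics/s13.png

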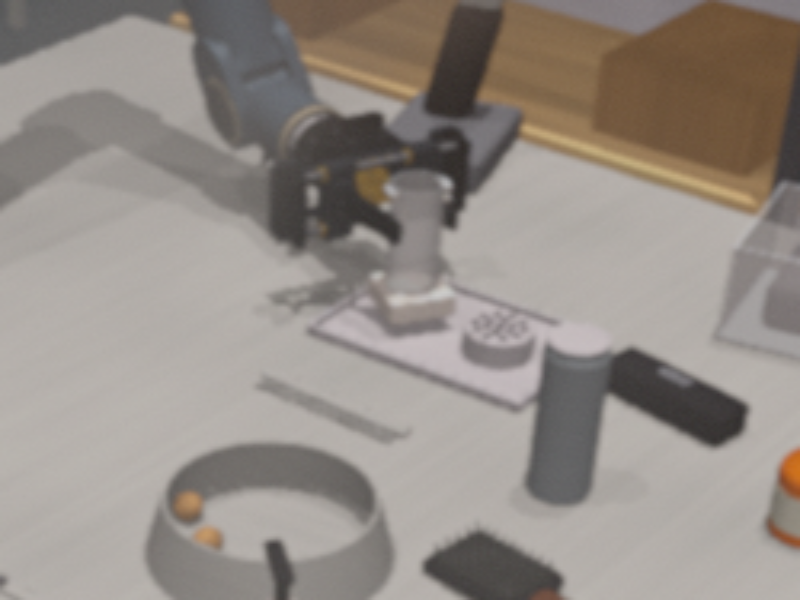

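Emit:
play_rows --steps "1 -0.5 0 0 0 0 -0.6; 1 -0.4 0 0 0 0 0; 1 -0.3 0 0 0 0 0; 1 0 0 0 0 0 0; 1 0 0 0 0 0 0"

```text
t: 29.65
tcp_pos: [464.6, 344.3, 98.7]
orientation: [0.693, -0.141, 0.693, 0.141]
force: [0.4, -0.7, -2.4]
grip_width: 47.9
```

Run:
```python
from h import *
p,r,s=cur(); print(r.as_matrix()[:,0])
```

```text
t 29.65 q [-1.698  1.064  0.548  2.12   1.289  1.121  1.722] p [464.6 344.3  98.7] F [ 0.4 -0.7 -2.4] w 47.9 z [ 0.92  -0.391  0.001] y [-0.391 -0.92   0.   ]
[-7.82295562e-04  5.60422469e-04  9.99999537e-01]
```

Emit:
play_rows --steps "1 -0.1 0 0 0 0 0; 1 -0.1 0 0 0 0 0; 1 0 0 0 0 0 0; 1 0 0 0 0 0 0"

```text
t: 30.15
tcp_pos: [464.5, 344.4, 96.6]
orientation: [0.693, -0.141, 0.693, 0.141]
force: [0.6, 0.3, -2.3]
grip_width: 48.0
```

Run:
```python
from h import *
p,r,s=cur()
```

```text
t 30.15 q [-1.697  1.068  0.547  2.118  1.288  1.12   1.719] p [464.5 344.4  96.6] F [ 0.6  0.3 -2.3] w 48.0 z [ 0.92  -0.391  0.001] y [-0.391 -0.92   0.   ]
```

Emit:
play_rows --steps "1 -0.1 0 0 0 0 0; 1 0 0 0 0 0 0; 1 0 0 0 0 0 0"

```text
t: 30.52
tcp_pos: [464.8, 344.2, 96.4]
orientation: [0.692, -0.141, 0.694, 0.141]
force: [0.4, 0.1, 0.7]
grip_width: 47.7
```

Run:
```python
from h import *
p,r,s=cur()
```

```text
t 30.52 q [-1.697  1.07   0.547  2.118  1.288  1.121  1.718] p [464.8 344.2  96.4] F [0.4 0.1 0.7] w 47.7 z [ 0.92  -0.391  0.002] y [-0.391 -0.92  -0.   ]
```

Emit:
play_rows --steps "0.85 0 0 0 0 0 0; 0.6 0 0 0 0 0 0; 0.3 0 0 0 0 0 0; 0.1 0 0 0 0 0 0; 0.1 0 0 0 0 0 0; 0.1 0 0 -0.8 0 0 0; 0.1 0 0 -1.5 0 0 0; 0.1 0 0 -2 0 0 0; 0.1 0 0 -1.5 0 0 0; 0.1 2 0 0 0 0 0; 0.1 4 0 0 0 0 0; 0.1 4 0 0 0 0 0"

```text
t: 32.02
tcp_pos: [410.2, 367.7, 196.5]
orientation: [0.693, -0.14, 0.693, 0.141]
force: [-0.0, 0.4, 0.5]
grip_width: 78.1
```

Emit:
play_rows --steps "0.1 3 0 0 0 0 0; 0.1 0 0 0 0 0 0; 0.1 0 0 0 0 0 0; 0.1 0 0 0 0 0 0"

```text
t: 32.52
tcp_pos: [410.7, 367.3, 224.7]
orientation: [0.693, -0.14, 0.693, 0.142]
force: [0.4, -0.6, -0.7]
grip_width: 78.5
```

Run:
```python
from h import *
from cell import manip
p,r,s=cur()
pp,d=manip.read_camera("scene")
cv2.imwrite(f"pics/s14.png",pp[:,:,::-1])
pp,d=manip.read_camera("top")
cv2.imwrite(f"pics/t14.png",pp[:,:,::-1])
cv2.imwrite(f"pics/t14c.png",cv2.resize(pp[200:350,60:260],None,fx=4,fy=4)[:,:,::-1])
```

```text
t 32.52 q [-1.828  0.786  0.588  2.156  1.231  1.262  1.962] p [410.7 367.3 224.7] F [ 0.4 -0.6 -0.7] w 78.5 z [ 0.921 -0.39   0.001] y [-0.39  -0.921  0.002]
```

View pics/s14.png

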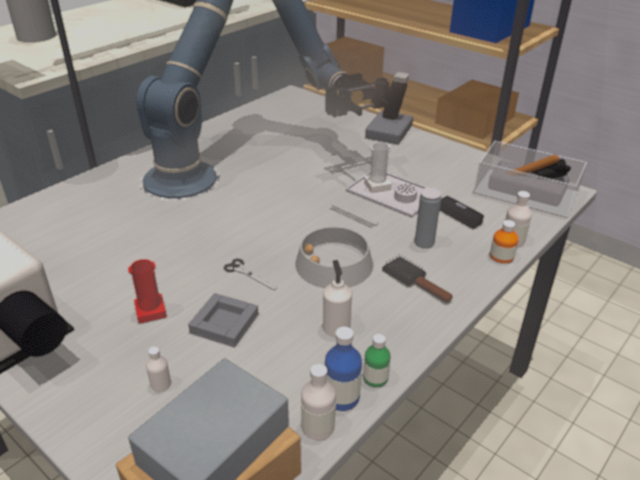

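View pics/t14.png

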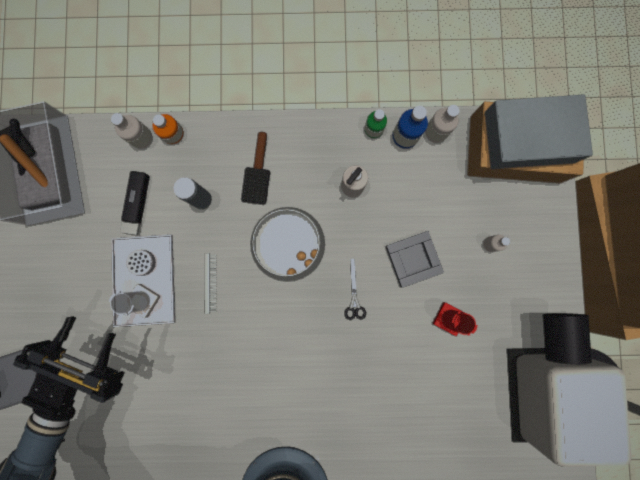

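View pics/t14c.png

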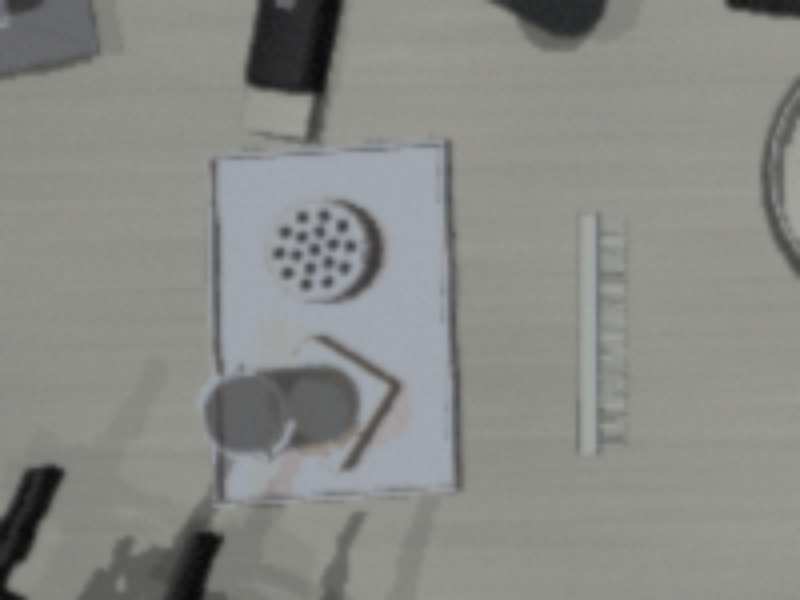

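Emit:
play_rows --steps "0.1 1 2 0 0 0 0; 0.1 1 3 0 0 0 0; 0.1 0 3 0 0 0 0; 0.1 0 0 0 0 0 0; 0.1 0 0 0 0 0 0"

```text
t: 33.25
tcp_pos: [380.0, 294.4, 245.4]
orientation: [0.693, -0.141, 0.693, 0.141]
force: [-0.1, 0.0, -0.3]
grip_width: 78.3
```

Run:
```python
from h import *
from cell import manip
p,r,s=cur(); print(abs(s['joint_velocities']).max())
pp,d=manip.read_camera("scene")
cv2.imwrite(f"pics/s15.png",pp[:,:,::-1])
print(manip.finish_job())
```

```text
t 33.25 q [-1.893  0.689  0.601  2.333  1.25   1.275  1.875] p [380.  294.4 245.4] F [-0.1  0.  -0.3] w 78.3 z [ 0.921 -0.39   0.001] y [-0.39  -0.921 -0.   ]
0.015194189038858297
the job is handed in; nothing more can be done
None
```

View pics/s15.png

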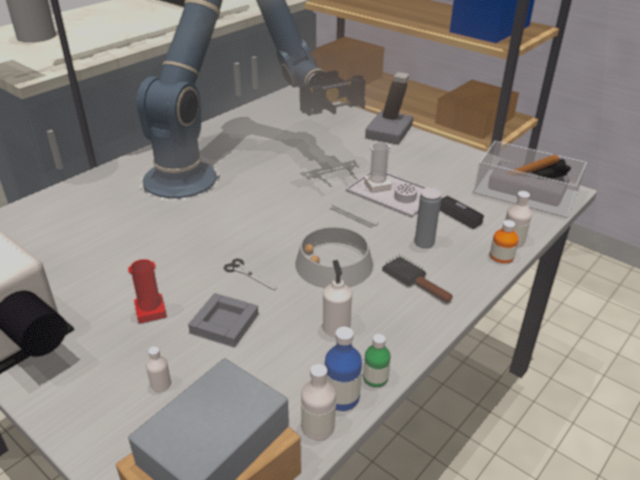

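I turned the cap off anticlockwise and laid it in the tray, tipped all four treats into the bowl, and stood the empty jar upright in the tray. I handed the job in at about 33.3 s.

- **Treats and bowl:** the top view showed all four treats inside the bowl, and the bowl had not visibly moved.
- **Cap and jar:** both rest on the tray floor, clear of each other and of the rim. The force reading changed by about 3 N as the jar touched down; the cap went down a little harder, reading about 11 N.
- **Other things on the counter:** they look unmoved in the last pictures. That is by eye; I did not re-measure them.
- **Gripper:** it ended open, touching nothing, with a force reading near zero.
- **Disagreement:** the cameras put the tray a few millimetres apart (up to about 6 mm), so I placed the cap and jar on a compromise position with room to spare.

No check failed.

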